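# Free the clamped jar steamer, load it and set it going

### The arm

A 6-joint arm with a two-finger parallel gripper is mounted at the origin on a cart in front of the work surface, level with it; the furniture and walls round the work are solid. World frame = base frame: x ahead of the robot, y to its left, z up, the work surface at z = 0. Lengths are in m, angles in rad, forces in N, time in s.
With the tool pointing down it reaches from about 0.3 to 0.775 m from the base axis. Payload 14.6 kg.
Tool frame: the origin (TCP) lies between the finger pads; the fingertips stand ctrl.tip_extent ahead of it and the grasp point (between the pads) lies 3 mm ahead of it (ctrl.tip_extent is the distance from the TCP to the fingertips, in m); z points along the fingers, y is the line along which they close (so a half turn about z gives the same grasp; the last joint's range is limited). The gripper opens to 94 mm and grips with 3 to 60 N. Pads are 16 mm wide; open, the fingers measure 119 mm over their backs; the gripper's body (75 mm by 177 mm) begins 78 mm behind the grasp point.
Start: joints at [1.245, 0.3, 1.521, -0, 1.321, -0.067], TCP at [0.141, 0.532, 0.227] pointing down, gripper open.
Joint ranges: [-3.03, 3.03], [-0.79, 2.21], [0.23, 2.52], [-1.04, 4.18], [0, 3.07], [-2.55, 2.55]. Speed limits (rad/s): [2.22, 2.22, 2.57, 3.14, 3.14, 3.14].

### API

Orientations are given as [roll, pitch, yaw] about the fixed x, y, z axes, in that order (R = Rz(yaw) Ry(pitch) Rx(roll)).
In Python, from station import ctrl, imaging, status, hand_in gives the robot as it stands (ctrl), with the cameras (imaging), the job as plain functions and the readings (status).
- The arm moves only by the tool shift_gripper, called after ">>>" by a JSON object that holds its "fn" and its "kwargs". Schema: {"type":"object","properties":{"ticks":{"type":"array","items":{"type":"object","properties":{"xyz":{"type":"array","items":{"type":"number"},"minItems":3,"maxItems":3},"r":{"type":"array","items":{"type":"number"},"minItems":3,"maxItems":3}},"additionalProperties":false},"minItems":1,"maxItems":10},"finger_gap":{"type":"number"},"clamp_n":{"type":"number"},"only":{"type":"string"},"quiet":{"type":"boolean"},"lines":{"type":"string"}},"required":["ticks"],"additionalProperties":false}. ticks is a list of rows, 1 to 10 of them, each an object with the fields xyz (a list: dx, dy, dz in fractions of the full range, 1 being 0.8 m), r (a list: a rotation vector rx, ry, rz in a scale on which 1.0 is pi rad); a field left out counts as zero; each row shifts and turns the commanded pose from where the row before left it, along the tool's axes as they then stand; what a row does not reach is not made up. A row lasts 1/10 s, in which the tool goes at most 0.05 m and 0.15 rad, less where a joint would pass 70% of its speed; a pose out of reach is approached as far as the arm can. finger_gap is the finger opening in m, set as the call begins (left out keeps the last). The fingers move at their own pace and stop on an object; clamp_n is the grip in N (left out, the last holds). Time passes only in rows, so rows that do not move let the fingers close. The tool returns the time, the measured TCP pose, the force, the opening and the grip force at its end. only (a regular expression) keeps the lines of the reply that match it, lines (a string "A,B") keeps lines A to B, and quiet returns only ok. Shift and turn numbers lie between -1 and 1, and a call with a number outside is refused. Input that does not fit is refused with a message, and nothing moves.
- status.get_obs(): the state, without advancing time (a new reading comes with each control period).
- imaging.camera(name): name is "side" or "top" or "wrist"; returns a dict with "pixels" (420x560x3 uint8, blue, green, red), "fx", "fy", "cx", "cy" (pixels), "k1" (the pictures are not rectified: a ray, as slopes to the right and down, at radius r is drawn at 1 + k1 r^2 times it, then the intrinsics apply), "extrinsics" (4x4, takes a point from camera to world coordinates). Camera axes: x right, y up, looking along -z (the intrinsics and any distortion apply to the point x, -y, -z); pixel columns grow to the right and rows downward; lengths in m; the calibration is good to about 2 mm. A picture is of the moment at which its call begins. There is no depth.
- hand_in(): hands the job in; it is judged then, once.
The state is a dict: "time_s": time; "qpos": joint angles; "joint_vel": joint speeds; "tau": joint torques, N m; "ee_pos": TCP position; "eef_rot": TCP orientation; "force": force on the tool from outside, world axes, zero at the start; "moment": the same for the moment, N m; "grip_width": finger opening in m; "grip_force": force on a finger pad.
Only numpy, scipy, OpenCV 4.12 (cv2) and the standard library are available. Lean on these libraries where they do the work, as an engineer would, in place of code of your own. Each camera call takes 0.05 s, during which the arm holds its last target. There are 200 camera calls.

### The job

Put the jar steamer to work: its domed lid is still held down by the transport clamp, so flip the small direction lever on the ratchet head over to the loosen side (leaning the counterclockwise way, seen from above) and swing the ratchet handle to and fro until the clamp bar has turned well clear of the lid; turn the clamp only by the ratchet. Lift the lid off, stand every small squat jar upright inside the pan, and put the lid back on squarely, seated down inside the pan's rim. Then press the three buttons of the control box fully down one at a time, in the order smallest, medium, largest, and leave the other things on the range where they are.

Things in the scene. Friction and masses are not known exactly. Their poses are not given: they have to be found in the camera images.
- steamer: Fixed jar steamer base: round aluminium pan, outer diameter 208 mm. Origin at the centre of its underside on the range top; z up. Pan floor 13 mm above the origin, rim top 24 mm above it, inside diameter of the rim 194 mm. Its +y axis points from the pan centre to the clamp post, a 22 mm post whose vertical axis stands at y = +160 mm; nut, clamp bar and ratchet all turn about that axis.
- pan_floor (a point): Centre of the pan's inner floor (13 mm above the range top), where the lid and the jars stand. Two tall stock pots stand behind the steamer: right of y = 0.05 keep hand and arm in front of x = 0.585 (world).
- clamp_nut (a joint): Angle of the hex nut with its clamp bar, rad; 0 = tight, with the bar over the lid (its starting value), grows counterclockwise seen from above (loosening) to a stop at 1.6. The bar is clear of the lid from about 0.7; from 1.1 it counts as clear. Stiff (0.8 N m of friction): it stays where it is left.
- toe_tip (a point): End of the steel clamp bar on the nut: bar 96 x 18 x 9 mm, reaching from the post axis to this point, lying 2 mm above the top of the lid (its underside 87 mm above the range top) and pointing to the pan centre while tight. The nut and bar are not to be pushed by the robot.
- ratchet (a joint): Swing of the ratchet handle about the post axis, rad, stops at 0 and 1.15; grows counterclockwise seen from above. At 0 the handle points 0.785 rad counterclockwise of the steamer's +x axis. It drives the nut only in the direction the lever is set for (8 N at the grip) and clicks freely back over teeth 0.349 rad apart, so up to 0.35 rad of a stroke is lost; takes 2 to 4 strokes.
- handle_grip (a point): Middle of the rubber grip of the ratchet handle, 110 mm from the post axis, 117 mm above the range top; the grip is 22 mm wide, 20 mm high and reaches from 75 to 140 mm from the axis. x of its frame points outward along the handle, y counterclockwise, z up. The round ratchet head, 84 mm across, is centred on the post axis, its top 130 mm above the range top.
- dir_lever (a joint): Lean of the direction lever on top of the ratchet head, rad, -0.75 to 0.75: negative = leans clockwise (tightening, as found: -0.75 to -0.25), positive = leans counterclockwise (loosening). It falls over by itself past the middle; it may come to rest anywhere from about 0.25 to 0.75, with its pawl upon a tooth, and drops fully with the next movement of the handle. A push of under 1 N moves it.
- lever_tip (a point): Middle of the tip of the direction lever (tip 16 x 10 x 14 mm). The lever pivots about an axis along the handle, 32 mm outward from the post axis and 134.5 mm above the range top; the tip lies 40 mm from that pivot, so it moves about 27 mm to either side of the handle's middle line.
- lid: Loose domed lid, an inverted aluminium pot: outer diameter 180 mm, wall 4 mm, 72 mm high, 0.35 kg, with a black knob 30 mm across on top. Origin at the centre of its lower edge; z up. At the start it stands in the pan under the clamp bar. There is room to set it down on the right of the steamer, centred about x = 0.51, y = -0.35 (world).
- lid_knob (a point): Middle of the lid's knob, 93 mm above the lid's lower edge; the knob is a 30 mm cylinder from 82 to 104 mm.
- jar_0: Small squat glass jar with a steel screw lid, 54 mm in diameter and 34 mm high, 110 g; origin at the centre of its underside, z up. Absent in some starts.
- jar_1: As jar_0; absent in some starts.
- jar_2: As jar_0; absent in some starts.
- control_box: Fixed control box 64 (x) x 150 (y) x 37 mm high; origin at the centre of its underside, +y to the left seen from the robot. Three grey buttons in a row along y: medium left, largest in the middle, smallest right.
- button_small (a joint): Travel of the smallest button (cap 16 mm across), m: 0 = up, 0.006 = fully down; spring, 5 N when fully down. Counts as pressed from 0.0045.
- button_medium (a joint): As button_small, cap 24 mm across.
- button_large (a joint): As button_small, cap 34 mm across.
- button_small_top (a point): Centre of the top of the smallest button's cap, about 59 mm above the range top; the cap stands 10 mm out of its housing.
- button_medium_top (a point): Centre of the top of the medium button's cap, same height.
- button_large_top (a point): Centre of the top of the largest button's cap, same height.
- timer: Bystander: white kitchen timer, 62 mm across, 50 mm high; origin under its centre.
- calculator: Bystander: pocket calculator 118 x 68 x 18 mm, lying flat; origin under its centre.
- red_box: Bystander: small red carton 50 x 110 x 28 mm; origin under its centre.
- scoop: Bystander: white measuring scoop 109 x 48 x 26 mm; origin under its centre.

How it is judged:
On the way, in this order (a step that is already met when the one before it is completed fails the run):
1. the direction lever leans to the loosen side (value of joint dir_lever above 0.15 rad), for 0.2 s.
2. the clamp is loosened by the ratchet and its bar is clear of the lid (value of joint clamp_nut above 1.1 rad), for 0.2 s.
3. the lid is off the pan (horizontal distance between lid and pan_floor above 0.12 m), for 0.2 s.
4. every jar stands upright on the pan floor (horizontal distance between each of jar_0, jar_1, jar_2 and pan_floor below 0.073 m and z of each of jar_0, jar_1, jar_2 in the frame of pan_floor below 0.006 m and angle between each of jar_0, jar_1, jar_2's own z axis and vertical below 0.1 rad), for 0.2 s.
5. the lid is seated in the pan again (horizontal distance between lid and pan_floor below 0.012 m and z of lid in the frame of pan_floor below 0.004 m and angle between lid's own z axis and vertical below 0.05 rad), for 0.2 s.
6. the smallest button is pressed (value of joint button_small above 0.0045 m), for 0.05 s.
7. the medium button is pressed (value of joint button_medium above 0.0045 m), for 0.05 s.
8. the largest button is pressed (value of joint button_large above 0.0045 m), for 0.05 s.
At the end, for the whole second after the job is handed in: Lever on the loosen side, clamp nut turned 1.1 rad or more, every jar upright (0.1 rad) on the pan floor, centres within 73 mm of the pan centre; lid seated level and at rest (12 mm of centre, edge within 4 mm of the floor); all buttons up again (all of step 4 and all of step 5 and value of joint dir_lever above 0.15 rad and value of joint clamp_nut above 1.1 rad and linear speed of lid below 0.02 m/s and value of joint each of button_small, button_medium, button_large below 0.002 m); the robot touches nothing.
It fails at once if the clamp bar or nut is pushed by hand instead of turned by the ratchet (contact force between clamp_nut and the fingers above 4 N or contact force between clamp_nut and the arm above 4 N).
It fails at once if two buttons are down together (value of joint each of button_small, button_medium above 0.003 m or value of joint each of button_small, button_large above 0.003 m or value of joint each of button_medium, button_large above 0.003 m).
It fails at once if a bystander is shoved more than 40 mm (distance of any of timer, calculator, red_box, scoop from where it was at the start of the episode above 0.04 m).
Of jar_0, jar_1, jar_2 only 1 to 3 are there at a start; the rules pass over those that are not, and their reading is None.
At some moment in a run one of jar_0, jar_1, jar_2 may be knocked a few centimetres aside while the robot is not near it.
Once in a run the grip may slacken for a moment while it holds something.
It also fails if it takes over 210 s, if anything falls off the work surface, if the arm or the gripper's body presses on something with over 40 N, if the wrist force passes 120 N, or if a joint passes its speed limit or range.

## Working session

There is one attempt and no reset: what is moved stays moved. The work goes in short steps, Python scripts to look and compute and a tool call to move; the robot and the scene stay as the last step left them, time stands still between calls to the robot, and variables do not carry over. Pictures are saved under pics/ and viewed, at most 14 in all, crops included, and the job is handed in when it is done.

```bash
ls; mkdir -p pics; cat > h.py <<'E'
import numpy as np, cv2
from station import ctrl, imaging, status, hand_in
from scipy.spatial.transform import Rotation as R
def shot(name,fn=None):
    c=imaging.camera(name)
    if fn: cv2.imwrite('pics/'+fn,c['pixels'])
    return c
def ray(c,u,v):
    xd=np.array([(u-c['cx'])/c['fx'],(v-c['cy'])/c['fy']]); x=xd.copy()
    for _ in range(20): x=xd/(1+c['k1']*(x@x))
    E=np.array(c['extrinsics']); d=E[:3,:3]@np.array([x[0],-x[1],-1]); return E[:3,3],d
def plane(c,u,v,z):
    o,d=ray(c,u,v); return o+d*(z-o[2])/d[2]
def proj(c,p):
    E=np.array(c['extrinsics']); q=E[:3,:3].T@(np.array(p)-E[:3,3]); x=np.array([q[0],-q[1]])/-q[2]
    x=x*(1+c['k1']*(x@x)); return np.array([c['cx']+c['fx']*x[0],c['cy']+c['fy']*x[1]])
def tri(c1,p1,c2,p2):
    A=np.zeros((3,3));b=np.zeros(3)
    for c,p in((c1,p1),(c2,p2)):
        o,d=ray(c,*p); d=d/np.linalg.norm(d); M=np.eye(3)-np.outer(d,d); A+=M;b+=M@o
    return np.linalg.solve(A,b)
E
python3 - <<'E'
from h import *
for n in('side','top'):
    c=shot(n,n+'0.png'); print(n,c['fx'],c['cx'],c['cy'],c['k1'],np.round(c['extrinsics'],3).tolist())
o=status.get_obs(); print(o, ctrl.tip_extent)
E
```

```text
pics
station.py
side 457.3566050036342 270.75730208388114 212.49804146795387 0.03937737464333857 [[0.939, 0.227, -0.257, 0.166], [-0.343, 0.629, -0.697, -0.971], [0.004, 0.743, 0.669, 1.025], [0.0, 0.0, 0.0, 1.0]]
top 381.3473069572833 274.77320613901855 208.52681630336383 -0.025932868967871305 [[-0.131, 0.97, -0.203, 0.315], [-0.991, -0.128, 0.028, -0.021], [0.001, 0.205, 0.979, 1.108], [0.0, 0.0, 0.0, 1.0]]
{'time_s': 0.1, 'qpos': array([ 1.24539414e+00,  3.00409564e-01,  1.52147212e+00, -1.50376012e-06,
        1.32070170e+00, -6.66364190e-02]), 'joint_vel': array([ 0.00205215, -0.00131904, -0.00349112,  0.0008135 ,  0.00136416,
        0.00074737]), 'tau': array([ 9.67915003e-05, -5.32637215e+01, -3.53291881e+01,  7.09998817e-02,
        2.34329794e-02, -4.96464327e-05]), 'ee_pos': array([0.14069823, 0.53149737, 0.22696617]), 'eef_rot': array([-3.14060402e+00, -6.45166814e-05,  2.88282722e+00]), 'force': array([-0.27766219, -0.25600599, -0.6246964 ]), 'moment': array([0.05353541, 0.05141024, 0.02161058]), 'grip_force': 0.0, 'grip_width': 0.09441079886829225} 0.022
```

View pics/top0.png

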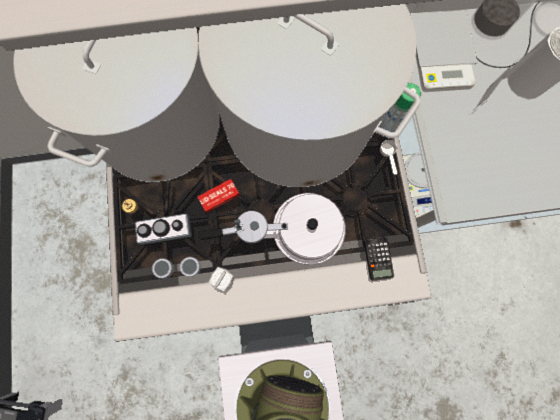

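View pics/side0.png

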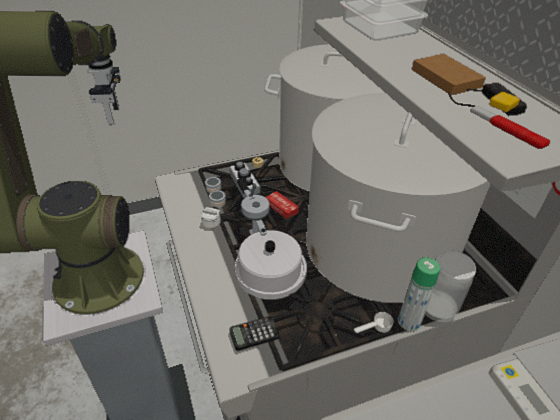

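The top view shows the lid at about (311,227), the ratchet head at (252,227), the handle pointing left, jars at (162,268) and (189,267), and the control box at (162,229). I'll zoom in.

```bash
python3 - <<'E'
from h import *
a=cv2.imread('pics/top0.png')[170:300,110:360]; a=cv2.resize(a,None,fx=3.2,fy=3.2,interpolation=cv2.INTER_CUBIC)
cv2.imwrite('pics/topz.png',a)
a=cv2.imread('pics/side0.png')[140:300,190:340]; a=cv2.resize(a,None,fx=3.7,fy=3.7,interpolation=cv2.INTER_CUBIC); cv2.imwrite('pics/sidez.png',a)
E
```

```text
(no output)
```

View pics/topz.png

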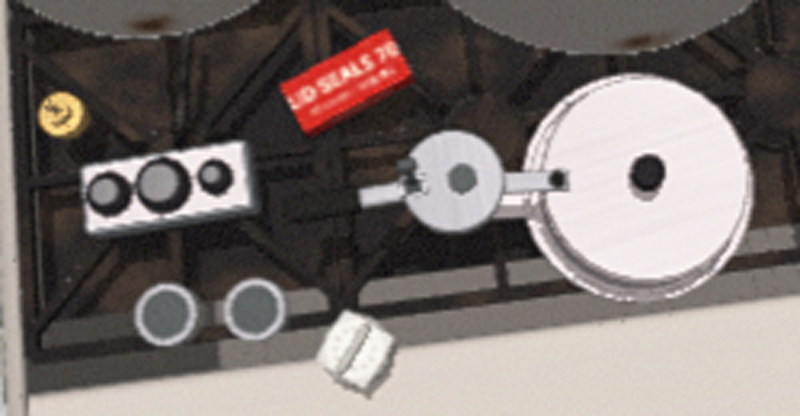

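View pics/sidez.png

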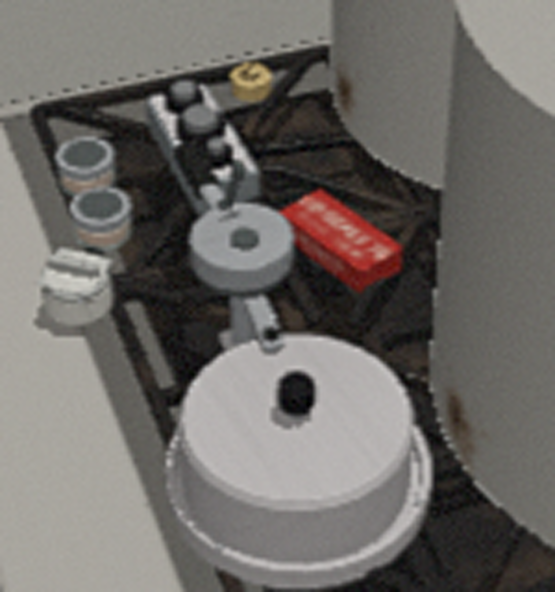

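The top zoom shows the head centre at (455,180), the knob at (648,172), jars at (167,313) and (254,307), and buttons at (105,190), (162,184) and (215,176). The handle stub points left to (362,195), with the lever leaning up (clockwise) at about (408,165). The side zoom shows the same things, so I can triangulate.

```bash
python3 - <<'E'
from h import *
T=shot('top');S=shot('side')
t=lambda x,y:(110+(x+.5)/3.2-.5,170+(y+.5)/3.2-.5)
s=lambda x,y:(190+(x+.5)/3.7-.5,140+(y+.5)/3.7-.5)
P={'head spot':((463,178),(244,238)),'headtop':((456,182),(243,236)),'knobtop':((648,170),(296,387)),'jarL':((167,315),(86,159)),'jarR':((254,309),(100,207)),'bmed':((107,192),(184,94)),'blar':((162,186),(202,117)),'bsm':((215,177),(216,148)),'lever':((407,164),(238,165)),'screw':((558,179),(270,333))}
for k,(a,b) in P.items():
    p=tri(T,t(*a),S,s(*b)); print(k,np.round(p,4),'err',np.round(proj(T,p)-t(*a),1))
p=plane(T,*t(362,195),.117);q=plane(T,*t(463,178),.13);print(p,q)
E
```

```bash
cat >> h.py <<'E'
def plan(p,yaw=None):
    o=status.get_obs(); M=R.from_euler('xyz',o['eef_rot']).as_matrix(); d=M.T@(np.array(p)-o['ee_pos'])
    print('shift tool',np.round(d,4))
    if yaw is not None: print('rotvec tool',np.round((R.from_matrix(M).inv()*R.from_euler('xyz',[np.pi,0,yaw])).as_rotvec(),3))
E
python3 - <<'E'
from h import *
plan((.40,.12,.34),np.pi/2)
T=shot('top')
for u,v in((240,170),(260,178),(295,184),(330,180),(215,150),(195,172),(155,180),(120,172)): print((u,v),np.round(plane(T,u,v,0),3))
E
```

```text
shift tool [-0.356  -0.3316 -0.1127]
rotvec tool [-1.000e-03  0.000e+00  1.312e+00]
(240, 170) [ 0.677  0.036 -0.   ]
(260, 178) [ 0.644 -0.021  0.   ]
(295, 184) [ 0.611 -0.123  0.   ]
(330, 180) [ 0.61  -0.229  0.   ]
(215, 150) [0.751 0.105 0.   ]
(195, 172) [0.688 0.172 0.   ]
(155, 180) [0.679 0.295 0.   ]
(120, 172) [0.719 0.399 0.   ]
```

The rows are not in the units I measure in: shifts go in shares of 0.8 m and turns go in shares of pi rad. I convert before sending: -0.04 m / 0.8 = -0.05, -0.033 m / 0.8 = -0.0413.

>>> {"fn": "shift_gripper", "kwargs": {"ticks": [{"xyz":[0, 0, -0.05]}, {"xyz":[0, 0, -0.05]}, {"xyz":[0, 0, -0.0413]}]}}

```text
time_s: 0.55
ee_pos: [0.1407, 0.5316, 0.3426]
eef_rot: [3.141, 0.0, 2.883]
force: [0.2, -0.1, -0.5]
grip_width: 0.0942
grip_force: 0.0
```

>>> {"fn": "shift_gripper", "kwargs": {"ticks": [{"xyz":[-0.0445, -0.0415, 0]}, {"xyz":[-0.0445, -0.0415, 0]}, {"xyz":[-0.0445, -0.0415, 0]}, {"xyz":[-0.0445, -0.0415, 0]}, {"xyz":[-0.0445, -0.0415, 0]}, {"xyz":[-0.0445, -0.0415, 0]}, {"xyz":[-0.0445, -0.0415, 0]}, {"xyz":[-0.0445, -0.0415, 0]}, {"xyz":[-0.0445, -0.0415, 0]}, {"xyz":[-0.0445, -0.0415, 0]}]}}

```text
time_s: 1.55
ee_pos: [0.4005, 0.1177, 0.3407]
eef_rot: [3.141, 0.001, 2.883]
force: [0.2, 0.5, -0.2]
grip_width: 0.0938
grip_force: 0.0
```

>>> {"fn": "shift_gripper", "kwargs": {"ticks": [{"r":[0, 0, 0.0417]}, {"r":[0, 0, 0.0417]}, {"r":[0, 0, 0.0417]}, {"r":[0, 0, 0.0417]}, {"r":[0, 0, 0.0417]}, {"r":[0, 0, 0.0417]}, {"r":[0, 0, 0.0417]}, {"r":[0, 0, 0.0417]}, {"r":[0, 0, 0.0417]}, {"r":[0, 0, 0.0417]}], "finger_gap": 0}}

```text
time_s: 2.55
ee_pos: [0.3999, 0.1196, 0.3404]
eef_rot: [-3.142, 0.0, 1.567]
force: [0.3, 0.9, 0.0]
grip_width: 0.0179
grip_force: 0.0
```

```bash
python3 - <<'E'
from h import *
c=shot('wrist','w1.png');o=status.get_obs();print(np.round(c['extrinsics'],3).tolist(),c['fx'],o['ee_pos'],o['eef_rot'],o['qpos'])
E
```

```text
[[1.0, 0.005, 0.0, 0.399], [-0.005, 0.973, 0.231, 0.187], [0.001, -0.231, 0.973, 0.497], [0.0, 0.0, 0.0, 1.0]] 300.55479111572873 [0.39988223 0.11962779 0.34039924] [-3.14151287e+00  1.25344338e-05  1.55934646e+00] [ 2.02880924e-01 -7.11244367e-02  1.67413748e+00  4.72428081e-06
  1.53866024e+00  2.14330643e-01]
```

View pics/w1.png

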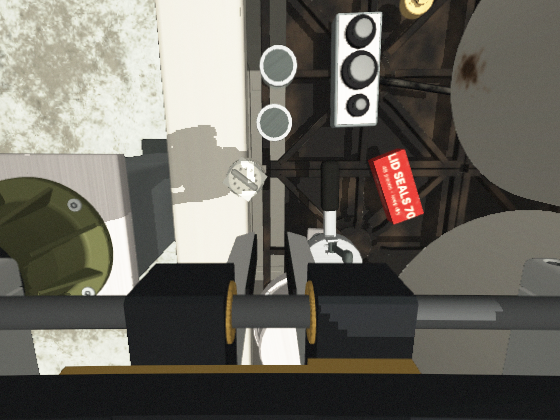

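The wrist view has +x to the right. The grip (black) is at (331,185), with its outer end at (331,160). The lever is at about (343,248), leaning right (clockwise). The jar tops are at (278,65) and (274,121), and the buttons at (360,31), (361,69) and (359,103).

```bash
python3 - <<'E'
from h import *
W=shot('wrist');T=shot('top');S=shot('side')
t=lambda x,y:(110+(x+.5)/3.2-.5,170+(y+.5)/3.2-.5)
for k,p,z in(('gripend',(331,161),.127),('stub',(330,225),.117),('lever',(343,248),.172),('jL',(278,65),.034),('jR',(274,121),.034),('bm',(360,30),.059),('bl',(360,68),.059),('bs',(358,102),.059)): print(k,np.round(plane(W,*p,z),4))
for k,a,b in(('jL',(278,65),(167,315)),('jR',(274,121),(254,309)),('bm',(360,30),(107,192)),('bl',(360,68),(162,186)),('bs',(358,102),(215,177))): print(k,np.round(tri(W,a,T,t(*b)),4))
a=W['pixels'][150:275,280:400]; cv2.imwrite('pics/w1z.png',cv2.resize(a,None,fx=4.5,fy=4.5,interpolation=cv2.INTER_CUBIC))
E
```

```text
gripend [0.4733 0.1582 0.127 ]
stub [0.4768 0.074  0.117 ]
lever [0.4814 0.0628 0.172 ]
jL [0.412  0.2862 0.034 ]
jR [0.4056 0.2105 0.034 ]
bm [0.5184 0.3209 0.059 ]
bl [0.5212 0.2755 0.059 ]
bs [0.5211 0.2326 0.059 ]
jL [ 0.4133  0.2936 -0.0015]
jR [0.4065 0.211  0.0181]
bm [0.5269 0.3306 0.0278]
bl [0.5228 0.2764 0.0491]
bs [0.5306 0.2358 0.0202]
```

View pics/w1z.png

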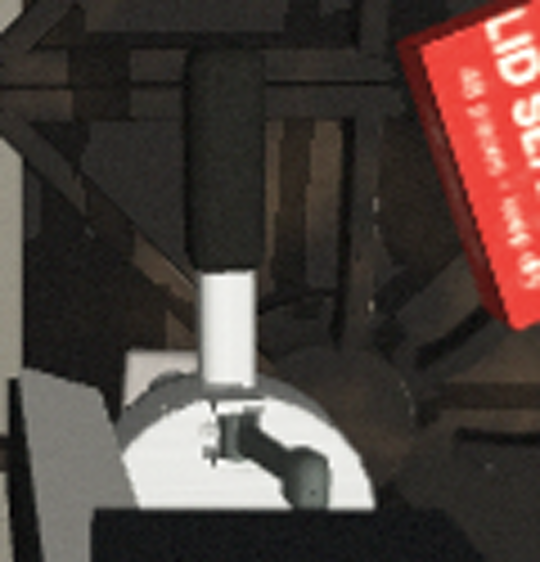

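The lever pivot is at zoom (240,437) and its tip at (312,478), leaning toward +x. I'll turn the tool to yaw 0 and go in on the +x side.

Scaled: 0.142 rad / 3.1416 = 0.0452.

>>> {"fn": "shift_gripper", "kwargs": {"ticks": [{"r":[0, 0, 0.0452]}, {"r":[0, 0, 0.0452]}, {"r":[0, 0, 0.0452]}, {"r":[0, 0, 0.0452]}, {"r":[0, 0, 0.0452]}, {"r":[0, 0, 0.0452]}, {"r":[0, 0, 0.0452]}, {"r":[0, 0, 0.0452]}, {"r":[0, 0, 0.0452]}, {"r":[0, 0, 0.0452]}], "finger_gap": 0}}

```text
time_s: 3.75
ee_pos: [0.3999, 0.1196, 0.3404]
eef_rot: [-3.142, 0.0, 0.151]
force: [0.1, 0.4, -0.2]
grip_width: 0.0003
grip_force: 0.0
```

>>> {"fn": "shift_gripper", "kwargs": {"ticks": [{"r":[0, 0, 0.0442]}, {"xyz":[0.0513, 0.03, 0]}, {"xyz":[0.0513, 0.03, 0]}, {"xyz":[0.0513, 0.03, 0]}, {"xyz":[0, 0, 0.0375]}, {"xyz":[0, 0, 0.0375]}, {"xyz":[0, 0, 0.0375]}]}}

```text
time_s: 4.45
ee_pos: [0.524, 0.0491, 0.249]
eef_rot: [-3.142, 0.0, 0.017]
force: [0.6, -0.1, 0.1]
grip_width: 0.0005
grip_force: 0.0
```

```bash
python3 - <<'E'
from h import *
plan((.523,.047,.174),0)
W=shot('wrist','w2.png')
E
```

```text
shift tool [-0.001  0.002  0.075]
rotvec tool [-0.     0.     0.017]
```

View pics/w2.png

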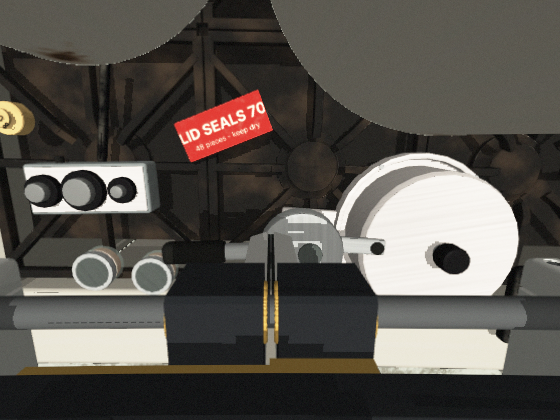

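The fingers (270,240) sit on the +x side of the ratchet head, with the lid and knob (450,257) to the right. Next I go down and push toward -x.

Scaled: 0.03 m / 0.8 = 0.0375, 0.015 m / 0.8 = 0.0188.

>>> {"fn": "shift_gripper", "kwargs": {"ticks": [{"xyz":[0, 0, 0.0375]}, {"xyz":[0, 0, 0.0375]}, {"xyz":[0, 0.0025, 0.0188]}, {}]}}

```text
time_s: 4.9
ee_pos: [0.5233, 0.0472, 0.1742]
eef_rot: [3.142, 0.003, 0.016]
force: [-0.7, -0.1, 0.9]
grip_width: 0.0007
grip_force: 0.0
```

>>> {"fn": "shift_gripper", "kwargs": {"ticks": [{"xyz":[-0.0125, 0, 0]}, {"xyz":[-0.01, 0, 0]}, {"xyz":[-0.01, 0, 0]}, {"xyz":[-0.01, 0, 0]}, {"xyz":[-0.01, 0, 0]}, {"xyz":[-0.01, 0, 0]}, {"xyz":[-0.0075, 0, 0]}, {}]}}

```text
time_s: 5.7
ee_pos: [0.4674, 0.0466, 0.1756]
eef_rot: [-3.141, -0.0, 0.014]
force: [-0.2, -0.1, -0.2]
grip_width: 0.0008
grip_force: 0.0
```

>>> {"fn": "shift_gripper", "kwargs": {"ticks": [{"xyz":[0, 0, -0.05]}, {"xyz":[0, 0, -0.05]}, {"xyz":[0, 0, -0.05]}, {"xyz":[-0.05, 0, -0.0375]}, {"xyz":[-0.05, 0, 0]}, {"xyz":[-0.05, 0, 0]}]}}

```text
time_s: 6.3
ee_pos: [0.3467, 0.0449, 0.3257]
eef_rot: [-3.141, -0.0, 0.014]
force: [0.1, -0.2, 1.6]
grip_width: 0.0004
grip_force: 0.0
```

```bash
python3 - <<'E'
from h import *
W=shot('wrist');T=shot('top');S=shot('side')
a=S['pixels'][165:245,220:300];a=cv2.resize(a,None,fx=5,fy=5,interpolation=cv2.INTER_CUBIC)
b=W['pixels'][:,:];b=cv2.resize(b,(400,300))
c=np.zeros((400,800,3),np.uint8);c[:,:400]=a;c[:300,400:]=b
cv2.imwrite('pics/lev.png',c)
E
```

```text
(no output)
```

View pics/lev.png

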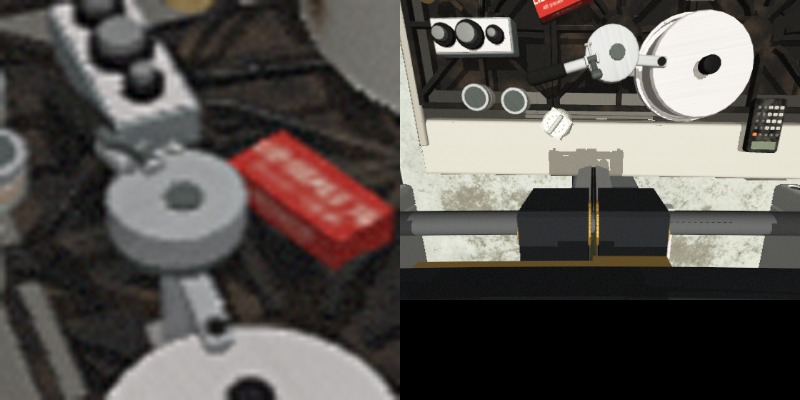

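The lever now leans to -x (loosen). The handle has swung slightly counterclockwise, with its grip end at wrist-panel (532,74). I'll measure its angle and plan the straddle.

Scaled: -0.142 rad / 3.1416 = -0.0452.

```bash
python3 - <<'E'
from h import *
W=shot('wrist')
k=1/.714
e=plane(W,132*k,74*k,.117);s=plane(W,178*k,67*k,.117);h=plane(W,216*k,52*k,.13);print(e,s,h, np.arctan2(*(e-s)[1::-1]), np.arctan2(*(e-h)[1::-1]))
plan((.455,.122,.25),np.pi/2)
E
```

```text
[0.44932973 0.1461668  0.117     ] [0.46100804 0.07200442 0.117     ] [0.48134775 0.01325611 0.13      ] 1.7269832518274542 1.8071909618450286
shift tool [ 0.108  -0.0755  0.0761]
rotvec tool [ 1.000e-03 -1.000e-03 -1.557e+00]
```

>>> {"fn": "shift_gripper", "kwargs": {"ticks": [{"r":[0, 0, -0.0452]}, {"r":[0, 0, -0.0452]}, {"r":[0, 0, -0.0452]}, {"r":[0, 0, -0.0452]}, {"r":[0, 0, -0.0452]}, {"r":[0, 0, -0.0452]}, {"r":[0, 0, -0.0452]}, {"r":[0, 0, -0.0452]}, {"r":[0, 0, -0.0452]}, {"r":[0, 0, -0.0452]}], "finger_gap": 0.06}}

```text
time_s: 7.5
ee_pos: [0.3489, 0.0449, 0.325]
eef_rot: [-3.14, 0.0, 1.44]
force: [-0.4, -0.5, -1.1]
grip_width: 0.0602
grip_force: 0.0
```

>>> {"fn": "shift_gripper", "kwargs": {"ticks": [{"r":[0, 0, -0.0433]}, {}]}}

```text
time_s: 7.7
ee_pos: [0.3488, 0.0449, 0.325]
eef_rot: [-3.14, -0.0, 1.572]
force: [0.1, -0.3, -0.7]
grip_width: 0.0599
grip_force: 0.0
```

```bash
python3 - <<'E'
from h import *
plan((.455,.122,.25),np.pi/2)
plan((.455,.122,.129),np.pi/2)
E
```

```text
shift tool [0.077  0.1064 0.0749]
rotvec tool [-0.001 -0.     0.001]
shift tool [0.077  0.1066 0.1959]
rotvec tool [-0.001 -0.     0.001]
```

Scaled: 0.04 m / 0.8 = 0.05, 0.0365 m / 0.8 = 0.0456.

>>> {"fn": "shift_gripper", "kwargs": {"ticks": [{"xyz":[0.0325, 0.0438, 0.0313]}, {"xyz":[0.0325, 0.0438, 0.0313]}, {"xyz":[0.0313, 0.0456, 0.0313]}, {"xyz":[0, 0, 0.05]}, {"xyz":[0, 0, 0.05]}, {"xyz":[0, 0, 0.05]}, {}], "finger_gap": 0.052}}

```text
time_s: 8.4
ee_pos: [0.4517, 0.1208, 0.1265]
eef_rot: [-3.133, 0.002, 1.566]
force: [0.4, 0.3, -0.3]
grip_width: 0.0516
grip_force: 0.0
```

>>> {"fn": "shift_gripper", "kwargs": {"ticks": [{"xyz":[0.0019, 0.0206, 0]}, {"xyz":[0.0019, 0.0206, 0]}, {"xyz":[-0.0025, 0.0188, 0]}, {"xyz":[-0.0025, 0.0188, 0]}, {"xyz":[-0.005, 0.0138, 0]}, {"xyz":[-0.005, 0.0138, 0]}, {"xyz":[-0.0063, 0.0113, 0]}, {"xyz":[-0.0063, 0.0113, 0]}, {}]}}

```text
time_s: 9.3
ee_pos: [0.5574, 0.1012, 0.1312]
eef_rot: [3.141, 0.0, 1.569]
force: [0.8, -0.2, 0.1]
grip_width: 0.0519
grip_force: 0.0
```

```bash
python3 - <<'E'
from h import *
T=shot('top')
a=T['pixels'][170:300,110:360]; cv2.imwrite('pics/t2.png',cv2.resize(a,None,fx=3.2,fy=3.2,interpolation=cv2.INTER_CUBIC))
E
```

```text
(no output)
```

View pics/t2.png

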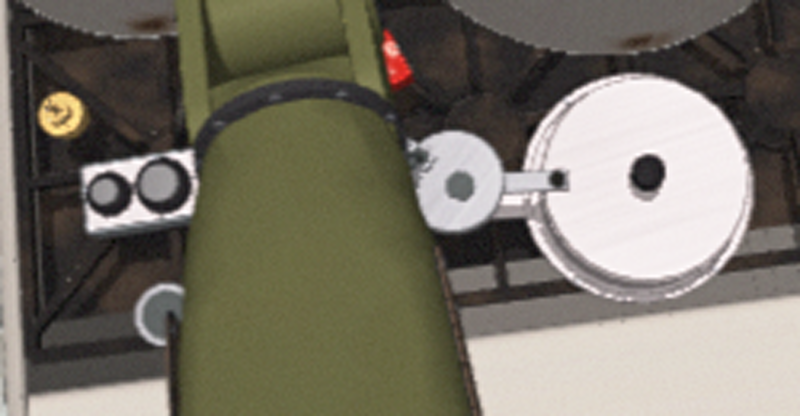

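Scaled: -0.016 m / 0.8 = -0.02, -0.015 m / 0.8 = -0.0188.

>>> {"fn": "shift_gripper", "kwargs": {"ticks": [{"xyz":[0.005, -0.015, 0]}, {"xyz":[0.005, -0.015, 0]}, {"xyz":[0.005, -0.0163, 0]}, {"xyz":[0.005, -0.0163, 0]}, {"xyz":[0.0038, -0.0188, 0]}, {"xyz":[0.0025, -0.0188, 0]}, {"xyz":[0, -0.02, 0]}, {"xyz":[0, -0.02, 0]}, {}]}}

```text
time_s: 10.25
ee_pos: [0.4437, 0.1236, 0.1316]
eef_rot: [3.14, -0.0, 1.571]
force: [1.9, 1.7, -0.1]
grip_width: 0.0519
grip_force: 0.9
```

>>> {"fn": "shift_gripper", "kwargs": {"ticks": [{"xyz":[-0.0013, -0.0075, 0]}, {"xyz":[-0.0013, -0.0075, 0]}, {}]}}

```text
time_s: 10.55
ee_pos: [0.4339, 0.1218, 0.1317]
eef_rot: [3.137, -0.002, 1.57]
force: [9.9, 7.1, -2.9]
grip_width: 0.0521
grip_force: 5.6
```

```bash
python3 - <<'E'
from h import *
T=shot('top')
a=T['pixels'][170:300,200:360]; a=cv2.resize(a,None,fx=3.2,fy=3.2,interpolation=cv2.INTER_CUBIC);cv2.imwrite('pics/t3.png',a)
E
```

```text
(no output)
```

View pics/t3.png

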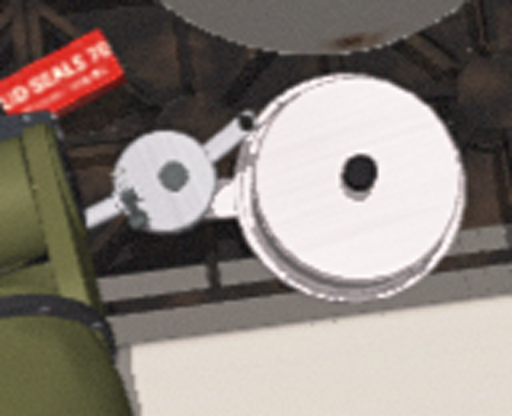

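The bar has turned about 0.7 rad, with its screw at (247,120). One more stroke.

Scaled: 0.0185 m / 0.8 = 0.0231, 0.018 m / 0.8 = 0.0225.

>>> {"fn": "shift_gripper", "kwargs": {"ticks": [{"xyz":[0.0013, 0.0225, 0]}, {"xyz":[0.0025, 0.0225, 0]}, {"xyz":[0, 0.0231, 0]}, {"xyz":[-0.0025, 0.02, 0]}, {"xyz":[-0.0038, 0.0188, 0]}, {"xyz":[-0.0063, 0.0163, 0]}, {"xyz":[-0.0088, 0.0163, 0]}, {"xyz":[-0.0075, 0.015, 0]}, {}]}}

```text
time_s: 11.5
ee_pos: [0.5569, 0.1003, 0.1307]
eef_rot: [-3.141, 0.0, 1.569]
force: [0.7, 0.2, 0.4]
grip_width: 0.0522
grip_force: 0.3
```

>>> {"fn": "shift_gripper", "kwargs": {"ticks": [{"xyz":[0.005, -0.015, 0]}, {"xyz":[0.005, -0.015, 0]}, {"xyz":[0.005, -0.0163, 0]}, {"xyz":[0.005, -0.0163, 0]}, {"xyz":[0.0038, -0.0188, 0]}, {"xyz":[0.0025, -0.0188, 0]}, {"xyz":[0, -0.02, 0]}, {"xyz":[0, -0.02, 0]}, {}]}}

```text
time_s: 12.4
ee_pos: [0.443, 0.1226, 0.1315]
eef_rot: [3.141, -0.0, 1.571]
force: [1.7, 1.3, 0.4]
grip_width: 0.0517
grip_force: 0.9
```

>>> {"fn": "shift_gripper", "kwargs": {"ticks": [{"xyz":[-0.0013, -0.0075, 0]}, {"xyz":[-0.0013, -0.0075, 0]}, {}]}}

```text
time_s: 12.7
ee_pos: [0.434, 0.1208, 0.1319]
eef_rot: [3.135, -0.002, 1.57]
force: [14.2, 6.2, -3.8]
grip_width: 0.052
grip_force: 7.8
```

```bash
python3 - <<'E'
from h import *
T=shot('top')
a=T['pixels'][170:300,200:360]; a=cv2.resize(a,None,fx=3.2,fy=3.2,interpolation=cv2.INTER_CUBIC);cv2.imwrite('pics/t4.png',a)
E
```

```text
(no output)
```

View pics/t4.png

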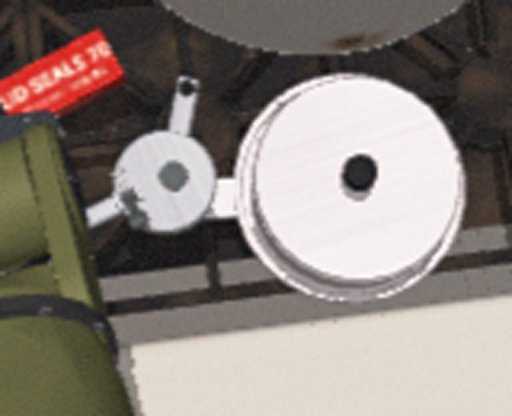

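```bash
python3 - <<'E'
from h import *
T=shot('top')
p=plane(T,200+187.5/3.2-.5,170+87.5/3.2-.5,.0997);d=p[:2]-[.4795,.0152]
print(p,np.arctan2(d[1],d[0])+1.63)
o=status.get_obs();print(o['ee_pos'])
plan((.434,.1208,.26),0)
E
```

```text
[ 0.5620563 -0.0091433  0.0997   ] 1.343257136621821
[0.43411633 0.12079208 0.13188589]
shift tool [ 0.0002  0.0006 -0.1281]
rotvec tool [ 0.003 -0.005  1.57 ]
```

Scaled: -0.045 m / 0.8 = -0.0563, 0.008 m / 0.8 = 0.01.

>>> {"fn": "shift_gripper", "kwargs": {"ticks": [{"xyz":[0, 0.01, 0]}, {"xyz":[0, 0, -0.05]}, {"xyz":[0, 0, -0.05]}, {"xyz":[0, 0, -0.05]}, {"xyz":[0, 0, -0.05]}, {"xyz":[-0.0563, 0, -0.0125]}, {"xyz":[-0.0563, 0, 0]}, {"xyz":[-0.0563, 0, 0]}, {"xyz":[-0.0563, 0, 0]}], "finger_gap": 0.06}}

```text
time_s: 13.7
ee_pos: [0.4396, -0.0617, 0.3011]
eef_rot: [-3.141, 0.0, 1.57]
force: [0.8, 0.3, -0.9]
grip_width: 0.0602
grip_force: 0.0
```

>>> {"fn": "shift_gripper", "kwargs": {"ticks": [{"r":[0, 0, 0.0452]}, {"r":[0, 0, 0.0452]}, {"r":[0, 0, 0.0452]}, {"r":[0, 0, 0.0452]}, {"r":[0, 0, 0.0452]}, {"r":[0, 0, 0.0452]}, {"r":[0, 0, 0.0452]}, {"r":[0, 0, 0.0452]}, {"r":[0, 0, 0.0452]}, {"r":[0, 0, 0.0452]}], "finger_gap": 0.06}}

```text
time_s: 14.7
ee_pos: [0.4399, -0.06, 0.3009]
eef_rot: [-3.141, 0.001, 0.144]
force: [0.1, -0.5, 0.2]
grip_width: 0.0599
grip_force: 0.0
```

>>> {"fn": "shift_gripper", "kwargs": {"ticks": [{"r":[0, 0, 0.0452]}, {"xyz":[-0.05, 0, 0]}, {"xyz":[-0.05, 0, 0]}, {"xyz":[-0.025, 0, 0]}, {}]}}

```text
time_s: 15.2
ee_pos: [0.3385, -0.0608, 0.3015]
eef_rot: [3.141, -0.0, 0.007]
force: [1.1, 0.2, -0.2]
grip_width: 0.0597
grip_force: 0.0
```

```bash
python3 - <<'E'
from h import *
W=shot('wrist','w3.png');T=shot('top');S=shot('side')
def dark(c,box):
    x0,y0,x1,y1=box;g=c['pixels'][y0:y1,x0:x1].max(2);n,l,s,ce=cv2.connectedComponentsWithStats((g<60).astype(np.uint8))
    return [(s[i].tolist(),np.round(ce[i]+[x0,y0],1).tolist()) for i in range(1,n) if 20<s[i][4]<3000]
for c,p in((T,(312,225)),(S,(270,245)),(W,proj(W,(.47,-.1425,.106)))):
    p=np.int32(p);print(p,dark(c,(p[0]-22,p[1]-22,p[0]+22,p[1]+22)))
print(status.get_obs()['ee_pos'],status.get_obs()['eef_rot'])
E
```

```text
[312 225] [([18, 16, 9, 11, 77], [312.0, 223.7])]
[270 245] [([0, 1, 4, 12, 27], [249.0, 228.4]), ([12, 0, 9, 7, 50], [263.4, 226.0]), ([20, 0, 24, 13, 189], [282.0, 227.1]), ([18, 18, 9, 11, 87], [269.8, 246.1])]
[347  75] [([8, 9, 29, 31, 677], [346.8, 77.2])]
[ 0.34044193 -0.06077619  0.30117264] [3.14156647e+00 2.47783594e-04 7.56555634e-03]
```

```bash
python3 - <<'E'
from h import *
W=shot('wrist');T=shot('top');S=shot('side')
w=(346.8,77.2);t=(312,223.7);s=(269.8,246.1)
print(tri(W,w,T,t),tri(W,w,S,s),tri(T,t,S,s),plane(W,*w,.106))
plan((.47,-.1425,.2),0)
E
```

```text
[ 0.47055616 -0.14338802  0.09775349] [ 0.47003894 -0.14174817  0.10443845] [ 0.4693326  -0.14266315  0.10547143] [ 0.46961545 -0.14135957  0.106     ]
shift tool [0.129  0.0829 0.1007]
rotvec tool [-0.     0.001  0.008]
```

Scaled: 0.043 m / 0.8 = 0.0538, 0.04 m / 0.8 = 0.05.

>>> {"fn": "shift_gripper", "kwargs": {"ticks": [{"xyz":[0.0538, 0.0344, 0]}, {"xyz":[0.0538, 0.0344, 0]}, {"xyz":[0.0538, 0.035, 0]}, {"xyz":[0, 0, 0.05]}, {"xyz":[0, 0, 0.05]}, {"xyz":[0, 0, 0.05]}, {"xyz":[0, 0, 0.05]}, {"xyz":[0, 0, 0.0363]}, {}], "finger_gap": 0.06}}

```text
time_s: 16.4
ee_pos: [0.4666, -0.1406, 0.1095]
eef_rot: [-3.141, 0.003, 0.008]
force: [-0.0, -0.9, 0.0]
grip_width: 0.06
grip_force: 0.0
```

>>> {"fn": "shift_gripper", "kwargs": {"ticks": [{}, {}, {}, {}, {}, {}], "finger_gap": 0.0, "clamp_n": 45}}

```text
time_s: 17.0
ee_pos: [0.4668, -0.1409, 0.1124]
eef_rot: [3.141, -0.001, 0.008]
force: [-0.5, -0.8, 2.3]
grip_width: 0.029
grip_force: 45.0
```

Scaled: -0.025 m / 0.8 = -0.0313, -0.015 m / 0.8 = -0.0188.

>>> {"fn": "shift_gripper", "kwargs": {"ticks": [{"xyz":[0, 0, -0.0188]}, {"xyz":[0, 0, -0.0313]}, {"xyz":[0, 0, -0.0313]}, {"xyz":[0, 0, -0.0188]}, {}]}}

```text
time_s: 17.5
ee_pos: [0.4672, -0.141, 0.1937]
eef_rot: [3.141, -0.003, 0.008]
force: [0.1, 0.9, -2.8]
grip_width: 0.0295
grip_force: 45.0
```

>>> {"fn": "shift_gripper", "kwargs": {"ticks": [{"xyz":[0.0088, 0.0438, 0]}, {"xyz":[0.0088, 0.0438, 0]}, {"xyz":[0.0088, 0.0438, 0]}, {"xyz":[0.0088, 0.0438, 0]}, {"xyz":[0.0088, 0.0438, 0]}, {"xyz":[0.0088, 0.0425, 0]}, {}]}}

```text
time_s: 18.2
ee_pos: [0.5097, -0.3524, 0.1896]
eef_rot: [-3.14, 0.002, 0.005]
force: [0.3, 0.4, -3.8]
grip_width: 0.0292
grip_force: 45.0
```

>>> {"fn": "shift_gripper", "kwargs": {"ticks": [{"xyz":[0, 0, 0.0375]}, {"xyz":[0, 0, 0.0375]}, {"xyz":[0, 0, 0.0225]}, {"xyz":[0, 0, 0.0063]}, {"xyz":[0, 0, 0.0038]}, {"xyz":[0, 0, 0.0038]}, {}]}}

```text
time_s: 18.9
ee_pos: [0.5105, -0.3495, 0.1036]
eef_rot: [3.141, -0.001, 0.008]
force: [-0.9, 0.3, -2.2]
grip_width: 0.0291
grip_force: 45.0
```

Scaled: 0.002 m / 0.8 = 0.0025, 0.001 m / 0.8 = 0.0013.

>>> {"fn": "shift_gripper", "kwargs": {"ticks": [{"xyz":[0, 0, 0.0025]}, {"xyz":[0, 0, 0.0025]}, {"xyz":[0, 0, 0.0013]}, {}, {}]}}

```text
time_s: 19.4
ee_pos: [0.5105, -0.3496, 0.0994]
eef_rot: [3.141, -0.001, 0.008]
force: [-2.9, 2.0, 7.2]
grip_width: 0.0292
grip_force: 45.0
```

Scaled: -0.04 m / 0.8 = -0.05, -0.03 m / 0.8 = -0.0375.

>>> {"fn": "shift_gripper", "kwargs": {"ticks": [{}, {}, {"xyz":[0, 0, -0.025]}, {"xyz":[0, 0, -0.05]}, {"xyz":[0, 0, -0.05]}, {"xyz":[0, 0, -0.05]}, {"xyz":[0, 0, -0.05]}, {"xyz":[0, 0, -0.0375]}], "finger_gap": 0.075}}

```text
time_s: 20.2
ee_pos: [0.5104, -0.3495, 0.3111]
eef_rot: [3.14, -0.002, 0.008]
force: [0.3, -0.3, 0.1]
grip_width: 0.075
grip_force: 0.0
```

>>> {"fn": "shift_gripper", "kwargs": {"ticks": [{"xyz":[-0.015, -0.06, 0]}, {"xyz":[-0.015, -0.06, 0]}, {"xyz":[-0.015, -0.06, 0]}, {"xyz":[-0.015, -0.06, 0]}, {"xyz":[-0.015, -0.06, 0]}, {"xyz":[-0.015, -0.06, 0]}, {"xyz":[-0.015, -0.06, 0]}, {"xyz":[-0.015, -0.06, 0]}, {"xyz":[-0.0125, -0.06, 0]}, {"xyz":[0, -0.06, 0]}]}}

```text
time_s: 21.2
ee_pos: [0.3994, 0.1314, 0.3088]
eef_rot: [-3.141, -0.002, 0.008]
force: [1.3, -1.3, 0.4]
grip_width: 0.0751
grip_force: 0.0
```

>>> {"fn": "shift_gripper", "kwargs": {"ticks": [{"r":[0, 0, -0.0452]}, {"r":[0, 0, -0.0452]}, {"r":[0, 0, -0.0452]}, {"r":[0, 0, -0.0452]}, {"r":[0, 0, -0.0452]}, {"r":[0, 0, -0.0452]}, {"r":[0, 0, -0.0452]}, {"r":[0, 0, -0.0452]}, {"r":[0, 0, -0.0452]}, {"r":[0, 0, -0.0452]}]}}

```text
time_s: 22.2
ee_pos: [0.4006, 0.1297, 0.3083]
eef_rot: [3.141, -0.0, 1.434]
force: [-0.5, 0.2, -0.4]
grip_width: 0.0748
grip_force: 0.0
```

>>> {"fn": "shift_gripper", "kwargs": {"ticks": [{"r":[0, 0, -0.0452]}, {}]}}

```text
time_s: 22.4
ee_pos: [0.4006, 0.1297, 0.3083]
eef_rot: [3.141, -0.0, 1.572]
force: [-0.4, -0.3, -0.5]
grip_width: 0.0749
grip_force: 0.0
```

```bash
python3 - <<'E'
from h import *
W=shot('wrist','w4.png');T=shot('top','t5.png');print(status.get_obs()['ee_pos'],status.get_obs()['eef_rot'])
c=np.zeros((420,800,3),np.uint8);c[:,:400]=W['pixels'][:,80:480];c[:,400:]=T['pixels'][130:270+70,60:460][:,:400][:210].repeat(2,0)[:420] if 0 else cv2.resize(T['pixels'][150:360,110:310],(400,420));
cv2.imwrite('pics/c4.png',c)
E
```

```text
[0.40059356 0.12968093 0.308198  ] [ 3.14129123e+00 -3.88698582e-05  1.56550457e+00]
```

View pics/c4.png

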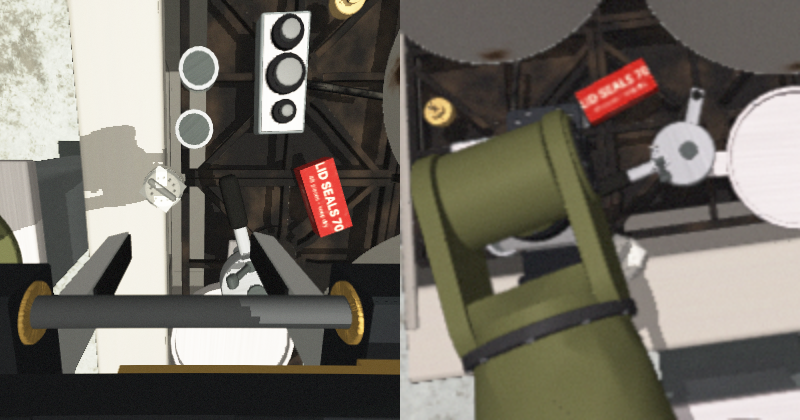

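The jars are at wrist px (279,68) and (274,129). Two jars only; the pan is empty and the timer is at (244,188). I'll add a jar-ellipse fitter and measure from a second place.

```bash
cat >> h.py <<'E'
def jars(c,guesses,r=26):
    out=[]
    for p in guesses:
        u,v=np.int32(np.round(proj(c,p))); g=cv2.cvtColor(c['pixels'],cv2.COLOR_BGR2GRAY)[max(v-r,0):v+r,max(u-r,0):u+r]
        n,l,s,ce=cv2.connectedComponentsWithStats((g>150).astype(np.uint8)); best=None
        m=(g>150).astype(np.uint8); cs,_=cv2.findContours(m,cv2.RETR_EXTERNAL,cv2.CHAIN_APPROX_NONE); cs=[k for k in cs if len(k)>20]
        if cs:
            k=max(cs,key=lambda k:cv2.contourArea(cv2.convexHull(k))); e=cv2.fitEllipse(cv2.convexHull(k)); best=(e[0][0]+max(u-r,0),e[0][1]+max(v-r,0)); print('ell',np.round(best,1),np.round(e[1],1))
        out.append(best)
    return out
E
python3 - <<'E'
from h import *
W=shot('wrist')
js=jars(W,[(.412,.2862,.034),(.4056,.2105,.034)])
print([np.round(plane(W,*j,.034),4) for j in js])
np.save('W4.npy',{k:W[k] for k in('fx','fy','cx','cy','k1','extrinsics')},allow_pickle=True);np.save('j4.npy',js)
plan((.406,.2,.2),np.pi/2)
E
```

```text
ell [277.   67.8] [40.6 44.2]
ell [272.8 128.3] [39.4 39.9]
[array([0.4097, 0.2861, 0.034 ]), array([0.4038, 0.2093, 0.034 ])]
shift tool [0.0703 0.005  0.1082]
rotvec tool [ 0.    -0.    -0.005]
```

The rows are not in the units I measure in: shifts go in shares of 0.8 m and turns go in shares of pi rad. I convert before sending: 0.035 m / 0.8 = 0.0438, 0.003 m / 0.8 = 0.0038.

>>> {"fn": "shift_gripper", "kwargs": {"ticks": [{"xyz":[0.0438, 0.0038, 0.0438]}, {"xyz":[0.0438, 0.0025, 0.0438]}, {}], "finger_gap": 0.085}}

```text
time_s: 22.85
ee_pos: [0.4041, 0.2015, 0.234]
eef_rot: [-3.135, 0.002, 1.569]
force: [-0.3, -0.1, 0.1]
grip_width: 0.085
grip_force: 0.0
```

```bash
python3 - <<'E'
from h import *
W=shot('wrist','w5.png')
js=jars(W,[(.41,.2862,.034),(.404,.21,.034)],34)
print([np.round(plane(W,*j,.034),4) for j in js])
W4=np.load('W4.npy',allow_pickle=True).item();j4=np.load('j4.npy')
print([np.round(tri(W4,a,W,b),4) for a,b in zip(j4,js)])
plan((.405,.2095,.022),np.pi/2)
E
```

```text
ell [277.2 120.8] [46.4 48.9]
ell [256.  185.2] [10.8 25. ]
[array([0.41  , 0.2869, 0.034 ]), array([0.3849, 0.213 , 0.034 ])]
[array([0.4099, 0.2872, 0.029 ]), array([0.3946, 0.212 , 0.047 ])]
shift tool [0.0093 0.0009 0.2144]
rotvec tool [-0.004  0.001 -0.001]
```

View pics/w5.png

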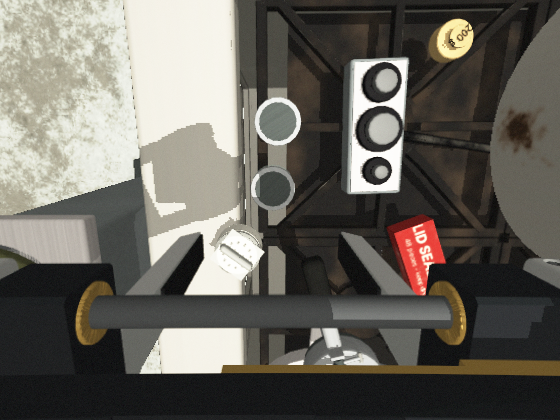

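Jar L is at (278,121) and jar R, in shadow, at (273,188), which is about (0.4042,0.209). Grasping jar R.

Scaled: 0.04 m / 0.8 = 0.05, 0.03 m / 0.8 = 0.0375.

>>> {"fn": "shift_gripper", "kwargs": {"ticks": [{"xyz":[0.005, 0, 0.05]}, {"xyz":[0.005, 0, 0.05]}, {"xyz":[0, 0, 0.05]}, {"xyz":[0, 0, 0.05]}, {"xyz":[0, 0, 0.0375]}, {"xyz":[0, 0, 0.0188]}, {}], "finger_gap": 0.085}}

```text
time_s: 23.6
ee_pos: [0.4057, 0.2068, 0.0326]
eef_rot: [-3.14, 0.001, 1.567]
force: [-0.2, 0.3, 0.6]
grip_width: 0.0848
grip_force: 0.0
```

>>> {"fn": "shift_gripper", "kwargs": {"ticks": [{}, {}, {}, {}, {}], "finger_gap": 0.03, "clamp_n": 25}}

```text
time_s: 24.1
ee_pos: [0.4059, 0.2078, 0.0337]
eef_rot: [3.141, -0.0, 1.57]
force: [0.3, -0.8, 6.9]
grip_width: 0.0533
grip_force: 25.0
```

Scaled: -0.04 m / 0.8 = -0.05, -0.02 m / 0.8 = -0.025.

>>> {"fn": "shift_gripper", "kwargs": {"ticks": [{"xyz":[0, 0, -0.025]}, {"xyz":[0, 0, -0.05]}, {"xyz":[0, 0, -0.05]}, {"xyz":[0, 0, -0.05]}, {"xyz":[0, 0, -0.05]}, {"xyz":[0, 0, -0.05]}, {}]}}

```text
time_s: 24.8
ee_pos: [0.4069, 0.2083, 0.258]
eef_rot: [3.134, -0.003, 1.57]
force: [0.3, 0.2, -1.2]
grip_width: 0.0535
grip_force: 25.0
```

>>> {"fn": "shift_gripper", "kwargs": {"ticks": [{"xyz":[-0.0531, 0.0089, 0]}, {"xyz":[-0.0531, 0.0089, 0]}, {"xyz":[-0.0531, 0.0089, 0]}, {"xyz":[-0.0531, 0.0089, 0]}, {"xyz":[-0.0531, 0.0089, 0]}, {"xyz":[-0.0531, 0.0089, 0]}, {"xyz":[-0.0531, 0.0089, 0]}, {"xyz":[-0.0531, 0.0089, 0]}, {"xyz":[-0.0525, 0.0089, 0]}, {}]}}

```text
time_s: 25.8
ee_pos: [0.469, -0.178, 0.2517]
eef_rot: [-3.14, -0.0, 1.566]
force: [1.1, 0.3, -1.0]
grip_width: 0.0537
grip_force: 25.0
```

```bash
python3 - <<'E'
from h import *
W=shot('wrist');T=shot('top');S=shot('side')
c=np.zeros((420,800,3),np.uint8);c[:,:400]=W['pixels'][:,80:480];c[:,400:]=cv2.resize(S['pixels'][170:338,210:370],(400,420));cv2.imwrite('pics/c6.png',c);cv2.imwrite('pics/w6.png',W['pixels']);cv2.imwrite('pics/s6.png',S['pixels'])
o=status.get_obs();print(o['ee_pos'],o['grip_width'],o['force'])
E
```

```text
[ 0.46887284 -0.17396501  0.25236592] 0.05370236662840579 [ 0.03563158 -0.01377011 -0.73168893]
```

View pics/c6.png

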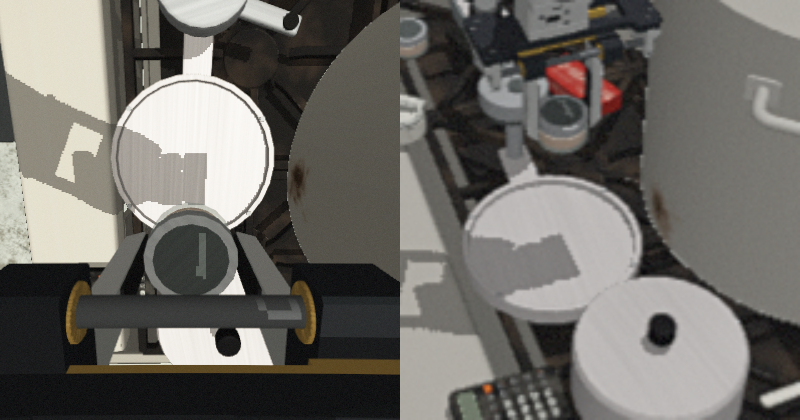

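The jar is held level. The pan rim in the wrist view spans u=191..355 at v≈157, with its top at v≈73. Computing the pan centre.

```bash
python3 - <<'E'
from h import *
W=shot('wrist')
g=cv2.cvtColor(W['pixels'],cv2.COLOR_BGR2GRAY)
for row in(125,140):
    print(row,''.join('%d '%x for x in g[row,180:215]),'|',''.join('%d '%x for x in g[row,335:365]))
a,b,t=plane(W,191.5,157,.024),plane(W,354.5,157,.024),plane(W,273,73.5,.024);print(a,b,t,'centre',(a+b)/2,t-[0,.104,0])
plan((.4698,-.1743,.06),np.pi/2)
E
```

```text
125 135 140 139 136 137 136 132 119 113 107 92 85 78 80 78 76 79 74 138 232 235 239 242 238 208 111 134 208 242 242 241 241 241 244 243  | 246 243 152 93 90 178 223 241 243 244 238 115 37 26 33 34 34 35 32 30 33 30 36 33 34 31 35 37 35 32 
140 224 207 140 137 139 135 135 130 120 114 104 96 79 100 154 161 166 165 150 101 96 124 157 166 162 163 163 162 163 162 159 157 160 164 166  | 246 246 247 248 248 248 247 244 153 90 86 231 247 245 244 243 106 33 33 29 36 32 35 31 34 31 35 37 34 35 
[ 0.36840644 -0.13023053  0.024     ] [ 0.57399591 -0.13080606  0.024     ] [ 0.47129174 -0.03296027  0.024     ] centre [ 0.47120118 -0.13051829  0.024     ] [ 0.47129174 -0.13696027  0.024     ]
shift tool [-0.0008  0.0009  0.1927]
rotvec tool [-0.001 -0.    -0.   ]
```

```bash
python3 - <<'E'
from h import *
from scipy.optimize import least_squares
W=shot('wrist');g=cv2.cvtColor(W['pixels'],cv2.COLOR_BGR2GRAY).astype(int)
P=[]
for v in range(90,185,5):
    r=g[v]; u=[u for u in range(325,362) if r[u]>130 and r[u+1:u+4].max()<75]
    if u: P.append((u[-1]+.8,v))
for v in range(90,140,5):
    r=g[v]; u=[u for u in range(190,230) if r[u]>130 and r[u-3:u].max()<110]
    if u: P.append((u[0]-.5,v))
Q=np.array([plane(W,*p,.024)[:2] for p in P])
f=lambda x:np.hypot(Q[:,0]-x[0],Q[:,1]-x[1])-x[2]
s=least_squares(f,[.47,-.142,.104],loss='soft_l1',f_scale=.001);print(len(Q),s.x,np.round(np.abs(f(s.x))*1e3,1))
s=least_squares(lambda x:f([*x,.104]),[.47,-.142],loss='soft_l1',f_scale=.001);print(s.x)
E
```

```text
17 [ 0.47015485 -0.1398911   0.10324098] [0.4 0.3 0.3 0.2 0.3 0.2 0.5 0.3 0.1 0.  0.5 0.4 0.5 0.1 0.1 0.7 0.5]
[ 0.46996285 -0.14107676]
```

Scaled: 0.04 m / 0.8 = 0.05, 0.025 m / 0.8 = 0.0313.

>>> {"fn": "shift_gripper", "kwargs": {"ticks": [{"xyz":[0.0013, 0.0013, 0.05]}, {"xyz":[0, 0, 0.05]}, {"xyz":[0, 0, 0.05]}, {"xyz":[0, 0, 0.05]}, {"xyz":[0, 0, 0.0313]}, {"xyz":[0, 0, 0.015]}, {"xyz":[0, 0, 0.005]}, {"xyz":[0, 0, 0.0025]}, {}, {}]}}

```text
time_s: 27.05
ee_pos: [0.4707, -0.1736, 0.0512]
eef_rot: [3.14, 0.001, 1.57]
force: [-0.2, -0.3, -1.8]
grip_width: 0.0534
grip_force: 25.0
```

>>> {"fn": "shift_gripper", "kwargs": {"ticks": [{"xyz":[0, 0, 0.0025]}, {"xyz":[0, 0, 0.0013]}, {}, {}]}}

```text
time_s: 27.45
ee_pos: [0.4702, -0.1734, 0.0471]
eef_rot: [3.142, 0.0, 1.57]
force: [-0.5, -0.2, -1.0]
grip_width: 0.0535
grip_force: 25.0
```

Scaled: 0.001 m / 0.8 = 0.0013.

>>> {"fn": "shift_gripper", "kwargs": {"ticks": [{"xyz":[0, 0, 0.0013]}, {"xyz":[0, 0, 0.0013]}, {}]}}

```text
time_s: 27.75
ee_pos: [0.4703, -0.1735, 0.0466]
eef_rot: [3.141, 0.0, 1.57]
force: [-10.0, 3.8, 23.9]
grip_width: 0.0532
grip_force: 25.0
```

>>> {"fn": "shift_gripper", "kwargs": {"ticks": [{}, {}, {}, {"xyz":[0, 0, -0.025]}, {"xyz":[0, 0, -0.05]}, {"xyz":[0, 0, -0.05]}, {"xyz":[0, 0, -0.05]}, {"xyz":[0, 0, -0.05]}, {"xyz":[0, 0, -0.0375]}], "finger_gap": 0.08}}

```text
time_s: 28.65
ee_pos: [0.4703, -0.1734, 0.2576]
eef_rot: [3.14, 0.001, 1.57]
force: [-0.0, -0.7, 0.6]
grip_width: 0.0798
grip_force: 0.0
```

>>> {"fn": "shift_gripper", "kwargs": {"ticks": [{"xyz":[0.0538, -0.0075, 0]}, {"xyz":[0.0538, -0.0075, 0]}, {"xyz":[0.0538, -0.0075, 0]}, {"xyz":[0.0538, -0.0075, 0]}, {"xyz":[0.0538, -0.0075, 0]}, {"xyz":[0.0538, -0.0075, 0]}, {"xyz":[0.0538, -0.0075, 0]}, {"xyz":[0.0538, -0.0075, 0]}, {"xyz":[0.0538, -0.0075, 0]}, {"xyz":[0, -0.0075, 0]}]}}

```text
time_s: 29.65
ee_pos: [0.4097, 0.2171, 0.2547]
eef_rot: [-3.141, -0.0, 1.574]
force: [1.0, -0.2, -0.1]
grip_width: 0.0798
grip_force: 0.0
```

```bash
python3 - <<'E'
from h import *
W=shot('wrist','w7.png');js=jars(W,[(.41,.2866,.034)],34);print(np.round(plane(W,*js[0],.034),4));o=status.get_obs();print(o['ee_pos'])
plan((.41,.2866,.03),np.pi/2)
E
```

```text
ell [271.4 135.2] [43.9 44.2]
[0.4099 0.2873 0.034 ]
[0.40929107 0.2152565  0.25470925]
shift tool [0.0714 0.0011 0.2247]
rotvec tool [-0.001  0.     0.003]
```

Scaled: 0.045 m / 0.8 = 0.0563, 0.036 m / 0.8 = 0.045.

>>> {"fn": "shift_gripper", "kwargs": {"ticks": [{"xyz":[0.045, 0, 0]}, {"xyz":[0.045, 0, 0]}, {"xyz":[0, 0.0013, 0.0563]}, {"xyz":[0, 0, 0.0563]}, {"xyz":[0, 0, 0.0563]}, {"xyz":[0, 0, 0.0563]}, {"xyz":[0, 0, 0.0363]}, {"xyz":[0, 0, 0.015]}, {}], "finger_gap": 0.08}}

```text
time_s: 30.6
ee_pos: [0.4116, 0.2847, 0.0333]
eef_rot: [-3.14, 0.001, 1.569]
force: [-0.1, 0.4, 1.0]
grip_width: 0.08
grip_force: 0.0
```

>>> {"fn": "shift_gripper", "kwargs": {"ticks": [{}, {}, {}, {}, {}], "finger_gap": 0.03, "clamp_n": 25}}

```text
time_s: 31.1
ee_pos: [0.412, 0.2859, 0.035]
eef_rot: [3.14, -0.001, 1.57]
force: [-1.5, -1.7, 7.4]
grip_width: 0.0537
grip_force: 25.0
```

>>> {"fn": "shift_gripper", "kwargs": {"ticks": [{"xyz":[0, 0, -0.025]}, {"xyz":[0, 0, -0.05]}, {"xyz":[0, 0, -0.05]}, {"xyz":[0, 0, -0.05]}, {"xyz":[0, 0, -0.05]}, {"xyz":[0, 0, -0.05]}, {}]}}

```text
time_s: 31.8
ee_pos: [0.4128, 0.2864, 0.2596]
eef_rot: [3.134, -0.004, 1.57]
force: [0.9, -1.0, -1.4]
grip_width: 0.0533
grip_force: 25.0
```

```bash
python3 - <<'E'
from h import *
plan((.470,-.109,.25),np.pi/2)
E
```

```text
shift tool [-0.3954  0.0575  0.0082]
rotvec tool [ 0.008 -0.004 -0.001]
```

Scaled: -0.0437 m / 0.8 = -0.0546, 0.0064 m / 0.8 = 0.008.

>>> {"fn": "shift_gripper", "kwargs": {"ticks": [{"xyz":[-0.0546, 0.008, 0]}, {"xyz":[-0.0546, 0.008, 0]}, {"xyz":[-0.0546, 0.008, 0]}, {"xyz":[-0.0546, 0.008, 0]}, {"xyz":[-0.0546, 0.008, 0]}, {"xyz":[-0.0546, 0.008, 0]}, {"xyz":[-0.0546, 0.008, 0]}, {"xyz":[-0.0546, 0.008, 0]}, {"xyz":[-0.0546, 0.008, 0]}, {}]}}

```text
time_s: 32.8
ee_pos: [0.4687, -0.1115, 0.2532]
eef_rot: [-3.14, 0.0, 1.566]
force: [0.1, 0.2, -0.6]
grip_width: 0.0533
grip_force: 25.0
```

```bash
python3 - <<'E'
from h import *
T=shot('top');S=shot('side')
o=status.get_obs();print(o['ee_pos'],o['grip_width']);plan((.470,-.109,.048),np.pi/2)
c=np.hstack([cv2.resize(S['pixels'][170:338,210:370],(400,420)),cv2.resize(T['pixels'][150:310,260:420],(400,420))]);cv2.imwrite('pics/c8.png',c)
E
```

```text
[ 0.46848716 -0.10814852  0.25332724] 0.05363219608178888
shift tool [-0.0009  0.0018  0.2053]
rotvec tool [-0.001 -0.    -0.003]
```

View pics/c8.png

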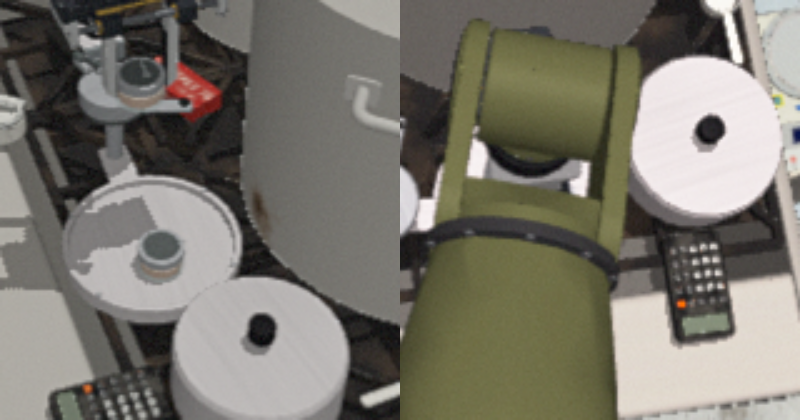

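Jar 1 stands upright in the pan at side panel (160,250), and jar 2 is held. Lowering jar 2.

Scaled: 0.04 m / 0.8 = 0.05, 0.025 m / 0.8 = 0.0313.

>>> {"fn": "shift_gripper", "kwargs": {"ticks": [{"xyz":[-0.0013, 0.0013, 0.05]}, {"xyz":[0, 0, 0.05]}, {"xyz":[0, 0, 0.05]}, {"xyz":[0, 0, 0.05]}, {"xyz":[0, 0, 0.0313]}, {"xyz":[0, 0, 0.015]}, {"xyz":[0, 0, 0.0063]}, {"xyz":[0, 0, 0.0025]}, {}, {}]}}

```text
time_s: 33.9
ee_pos: [0.4704, -0.1088, 0.0511]
eef_rot: [3.14, 0.001, 1.57]
force: [0.6, 0.1, -0.2]
grip_width: 0.0535
grip_force: 25.0
```

>>> {"fn": "shift_gripper", "kwargs": {"ticks": [{"xyz":[0, 0, 0.0013]}, {}]}}

```text
time_s: 34.1
ee_pos: [0.47, -0.1088, 0.0494]
eef_rot: [3.141, 0.0, 1.57]
force: [-0.2, -0.2, -0.7]
grip_width: 0.0539
grip_force: 25.0
```

>>> {"fn": "shift_gripper", "kwargs": {"ticks": [{}, {}, {}, {"xyz":[0, 0, -0.025]}, {"xyz":[0, 0, -0.05]}, {"xyz":[0, 0, -0.05]}, {"xyz":[0, 0, -0.05]}, {"xyz":[0, 0, -0.05]}, {"xyz":[0, 0, -0.0375]}, {}], "finger_gap": 0.07}}

```text
time_s: 35.1
ee_pos: [0.4709, -0.109, 0.2631]
eef_rot: [3.135, 0.002, 1.57]
force: [0.6, -1.1, -1.2]
grip_width: 0.0701
grip_force: 0.0
```

>>> {"fn": "shift_gripper", "kwargs": {"ticks": [{"xyz":[0, 0, -0.0375], "r":[0, 0, 0.0318]}, {"xyz":[0, -0.0625, -0.0375]}, {"xyz":[0, -0.0625, 0]}, {"xyz":[0, -0.05, 0]}, {}]}}

```text
time_s: 35.6
ee_pos: [0.3349, -0.0948, 0.3148]
eef_rot: [3.14, 0.001, 1.469]
force: [1.4, 0.2, -0.4]
grip_width: 0.0701
grip_force: 0.0
```

```bash
python3 - <<'E'
from h import *
W=shot('wrist','w9.png');print(status.get_obs()['ee_pos'])
for y in(-.173,-.1095):print(proj(W,(.47,y,.047)))
E
```

```text
[ 0.33659296 -0.09519024  0.31489999]
[367.55939382 228.84160207]
[366.27926661 186.35779507]
```

View pics/w9.png

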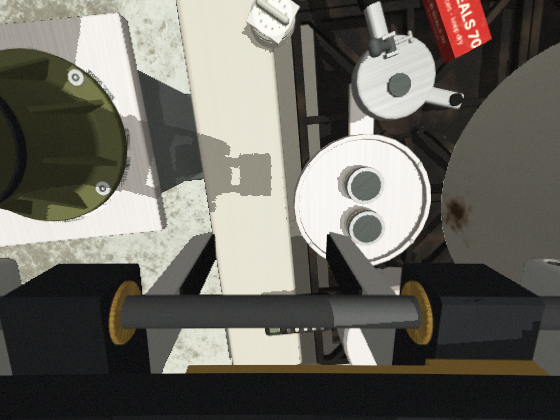

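Both jars stand upright at (366,186) and (367,227), matching the predicted pixels. I've now used more picture views than the 14 allowed, so from here I check by numbers only. Next is the lid.

Scaled: 0.142 rad / 3.1416 = 0.0452.

>>> {"fn": "shift_gripper", "kwargs": {"ticks": [{"r":[0, 0, 0.0452]}, {"r":[0, 0, 0.0452]}, {"r":[0, 0, 0.0452]}, {"r":[0, 0, 0.0452]}, {"r":[0, 0, 0.0452]}, {"r":[0, 0, 0.0452]}, {"r":[0, 0, 0.0452]}, {"r":[0, 0, 0.0452]}, {"r":[0, 0, 0.0452]}, {"r":[0, 0, 0.0452]}], "finger_gap": 0.06}}

```text
time_s: 36.65
ee_pos: [0.3385, -0.0954, 0.3141]
eef_rot: [-3.141, 0.001, 0.044]
force: [0.0, -0.2, 0.1]
grip_width: 0.0598
grip_force: 0.0
```

>>> {"fn": "shift_gripper", "kwargs": {"ticks": [{"r":[0, 0, 0.0156]}, {"xyz":[0.0125, 0.0563, 0]}, {"xyz":[0.0125, 0.0563, 0]}, {"xyz":[0.0125, 0.0563, 0]}, {"xyz":[0.0125, 0.0563, 0]}, {"xyz":[0.0125, 0.0563, 0]}, {}]}}

```text
time_s: 37.35
ee_pos: [0.3886, -0.3243, 0.3118]
eef_rot: [-3.139, 0.003, -0.002]
force: [-0.4, 1.0, -1.0]
grip_width: 0.0599
grip_force: 0.0
```

```bash
cat >> h.py <<'E'
def knob(p):
    out=[]
    for n in('wrist','top','side'):
        c=shot(n);u,v=np.int32(proj(c,p));r=26 if n=='wrist' else 12
        g=c['pixels'][max(v-r,0):v+r,max(u-r,0):u+r].max(2);k,l,s,ce=cv2.connectedComponentsWithStats((g<60).astype(np.uint8))
        i=max(range(1,k),key=lambda i:s[i][4]-5*np.hypot(*(ce[i]-r))) if k>1 else None
        q=None if i is None else ce[i]+[max(u-r,0),max(v-r,0)]
        print(n,(u,v),q,None if i is None else s[i][2:].tolist()); out.append((c,q))
    for a,b in((0,1),(0,2),(1,2)):
        if out[a][1] is not None and out[b][1] is not None: print(a,b,np.round(tri(*out[a],*out[b]),4))
    if out[0][1] is not None: print('wrist plane',np.round(plane(*[out[0][0]],*out[0][1],p[2]),4))
E
python3 - <<'E'
from h import *
knob((.513,-.35,.093)); print(status.get_obs()['ee_pos'],status.get_obs()['eef_rot'])
plan((.5105,-.3496,.16),0)
E
```

```text
wrist (np.int32(293), np.int32(84)) [292.46536412  85.59680284] [26, 28, 563]
top (np.int32(383), np.int32(198)) [383.675  199.3125] [10, 10, 80]
side (np.int32(314), np.int32(301)) [314.26851852 301.77777778] [11, 13, 108]
0 1 [ 0.5113 -0.3483  0.0957]
0 2 [ 0.5127 -0.3487  0.0915]
1 2 [ 0.5125 -0.3495  0.0924]
wrist plane [ 0.5118 -0.3484  0.093 ]
[ 0.38819031 -0.32011054  0.31372951] [-3.14025673e+00  1.22276589e-03  7.39086737e-04]
shift tool [0.1225 0.0298 0.1535]
rotvec tool [-0.001  0.001  0.001]
```

Scaled: 0.045 m / 0.8 = 0.0563, 0.042 m / 0.8 = 0.0525.

>>> {"fn": "shift_gripper", "kwargs": {"ticks": [{"xyz":[0.0525, 0.0125, 0]}, {"xyz":[0.0525, 0.0125, 0]}, {"xyz":[0.05, 0.0113, 0]}, {"xyz":[0, 0, 0.0563]}, {"xyz":[0, 0, 0.0563]}, {"xyz":[0, 0, 0.0563]}, {"xyz":[0, 0, 0.0563]}, {"xyz":[0, 0, 0.0313]}, {"xyz":[0, 0, 0.0106]}, {}], "finger_gap": 0.06}}

```text
time_s: 38.5
ee_pos: [0.5121, -0.3484, 0.1013]
eef_rot: [-3.141, 0.001, 0.002]
force: [-0.1, 0.1, 0.6]
grip_width: 0.0598
grip_force: 0.0
```

>>> {"fn": "shift_gripper", "kwargs": {"ticks": [{}, {}, {}, {}, {}, {}], "finger_gap": 0.0, "clamp_n": 45}}

```text
time_s: 39.1
ee_pos: [0.512, -0.3493, 0.102]
eef_rot: [3.141, -0.001, 0.001]
force: [-1.4, 0.6, 5.7]
grip_width: 0.0294
grip_force: 45.0
```

>>> {"fn": "shift_gripper", "kwargs": {"ticks": [{"xyz":[0, 0, -0.0188]}, {"xyz":[0, 0, -0.0313]}, {"xyz":[0, 0, -0.0313]}, {"xyz":[0, 0, -0.0313]}, {"xyz":[0, 0, -0.025]}, {}]}}

```text
time_s: 39.7
ee_pos: [0.5125, -0.3496, 0.2147]
eef_rot: [3.139, -0.004, 0.001]
force: [0.2, -0.5, -1.8]
grip_width: 0.0294
grip_force: 45.0
```

```bash
python3 - <<'E'
from h import *
plan((.471,-.141,.21),0)
E
```

```text
shift tool [-0.0413 -0.2087  0.0039]
rotvec tool [ 0.003 -0.004  0.001]
```

Scaled: -0.03 m / 0.8 = -0.0375, -0.028 m / 0.8 = -0.035.

>>> {"fn": "shift_gripper", "kwargs": {"ticks": [{"xyz":[-0.0075, -0.0375, 0]}, {"xyz":[-0.0075, -0.0375, 0]}, {"xyz":[-0.0075, -0.0375, 0]}, {"xyz":[-0.0075, -0.0375, 0]}, {"xyz":[-0.0075, -0.0375, 0]}, {"xyz":[-0.0075, -0.0375, 0]}, {"xyz":[-0.0075, -0.035, 0]}, {}, {}]}}

```text
time_s: 40.6
ee_pos: [0.4695, -0.141, 0.2109]
eef_rot: [-3.141, 0.001, 0.002]
force: [0.4, -0.3, -3.2]
grip_width: 0.0292
grip_force: 45.0
```

```bash
python3 - <<'E'
from h import *
o=status.get_obs();print(o['ee_pos'],o['eef_rot'],o['grip_width'],o['force']);knob(o['ee_pos']-[0,0,.006])
plan((.470,-.141,.115),0)
E
```

```text
[ 0.4695003  -0.140951    0.21085496] [-3.14147427e+00  6.73673851e-04  1.76830840e-03] 0.0291930953557952 [ 0.44837562 -0.34094473 -3.18310066]
wrist (np.int32(272), np.int32(254)) [271.31932059 253.85180467] [52, 52, 2355]
top (np.int32(315), np.int32(216)) [315.97345133 210.92920354] [20, 14, 113]
side (np.int32(269), np.int32(219)) [269.86486486 213.56756757] [16, 20, 74]
0 1 [ 0.4792 -0.141   0.2276]
0 2 [ 0.474  -0.1387  0.221 ]
1 2 [ 0.4749 -0.141   0.226 ]
wrist plane [ 0.4702 -0.1404  0.2049]
shift tool [ 0.0004 -0.0009  0.0959]
rotvec tool [-0.     0.001  0.   ]
```

Scaled: 0.025 m / 0.8 = 0.0313, 0.02 m / 0.8 = 0.025.

>>> {"fn": "shift_gripper", "kwargs": {"ticks": [{"xyz":[0, 0, 0.0313]}, {"xyz":[0, 0, 0.0313]}, {"xyz":[0, 0, 0.025]}, {"xyz":[0, 0, 0.015]}, {"xyz":[0, 0, 0.0075]}, {"xyz":[0, 0, 0.005]}, {}]}}

```text
time_s: 41.45
ee_pos: [0.4698, -0.1414, 0.1195]
eef_rot: [3.141, -0.0, 0.001]
force: [-0.0, 0.2, -3.0]
grip_width: 0.0291
grip_force: 45.0
```

>>> {"fn": "shift_gripper", "kwargs": {"ticks": [{"xyz":[0, 0, 0.0025]}, {"xyz":[0, 0, 0.0013]}, {"xyz":[0, 0, 0.0013]}, {}, {}]}}

```text
time_s: 41.95
ee_pos: [0.4697, -0.1412, 0.1154]
eef_rot: [3.142, -0.0, 0.001]
force: [0.9, 0.4, -2.2]
grip_width: 0.0291
grip_force: 45.0
```

Contact is starting at the expected height. One more millimetre, then release, rise and check.

Scaled: 0.001 m / 0.8 = 0.0013.

>>> {"fn": "shift_gripper", "kwargs": {"ticks": [{"xyz":[0, 0, 0.0013]}, {}]}}

```text
time_s: 42.15
ee_pos: [0.4698, -0.1411, 0.115]
eef_rot: [3.142, -0.0, 0.001]
force: [-2.5, 2.5, 6.5]
grip_width: 0.0292
grip_force: 45.0
```

>>> {"fn": "shift_gripper", "kwargs": {"ticks": [{}, {}, {}, {"xyz":[0, 0, -0.025]}, {"xyz":[0, 0, -0.05]}, {"xyz":[0, 0, -0.05]}, {"xyz":[0, 0, -0.05]}, {"xyz":[0, 0, -0.05]}, {}], "finger_gap": 0.06}}

```text
time_s: 43.05
ee_pos: [0.4709, -0.1417, 0.2995]
eef_rot: [3.138, -0.008, 0.001]
force: [1.3, 0.2, 0.2]
grip_width: 0.0597
grip_force: 0.0
```

>>> {"fn": "shift_gripper", "kwargs": {"ticks": [{"xyz":[-0.0563, 0, 0]}, {"xyz":[-0.0563, 0, 0]}, {"xyz":[-0.05, 0, 0]}, {"xyz":[0, -0.0563, 0]}, {"xyz":[0, -0.0563, 0]}, {}], "finger_gap": 0}}

```text
time_s: 43.65
ee_pos: [0.3392, -0.0481, 0.294]
eef_rot: [-3.141, -0.001, 0.005]
force: [-0.1, -0.4, -0.7]
grip_width: 0.0156
grip_force: 0.0
```

```bash
python3 - <<'E'
from h import *
from scipy.optimize import least_squares
print(status.get_obs()['ee_pos']);knob((.47,-.141,.106))
W=shot('wrist');g=W['pixels'].min(2)
for z,p in((.085,(.47,-.141)),):
    u,v=np.int32(proj(W,(*p,z)));print('lid top centre px',u,v)
    np.save('lidview.npy',W['pixels'])
    P=[]
    import math
    for a in np.arange(-2.6,2.7,.1):   # world angle about centre; radial rim-gap search at lid top edge
        pr=[]
        for r in np.arange(.08,.098,.0005):
            q=proj(W,(p[0]+r*np.cos(a),p[1]+r*np.sin(a),z)); x,y=np.int32(np.round(q))
            pr.append(int(g[y,x]) if 0<=x<560 and 0<=y<420 else -1)
        pr=np.array(pr)
        if (pr<0).any(): continue
        d=np.abs(np.diff(pr)); i=d.argmax()
        if d[i]>40: r=.08+.0005*(i+.5);P.append((p[0]+r*np.cos(a),p[1]+r*np.sin(a)))
    Q=np.array(P); f=lambda x:np.hypot(Q[:,0]-x[0],Q[:,1]-x[1])-x[2]
    s=least_squares(f,[*p,.09],loss='soft_l1',f_scale=.001);print(len(Q),s.x,np.round(f(s.x)*1e3,1))
E
```

```text
[ 0.3391691  -0.04806531  0.29404668]
wrist (np.int32(360), np.int32(74)) [359.0359116   74.95165746] [31, 31, 724]
top (np.int32(311), np.int32(223)) [311.23376623 223.28571429] [10, 10, 77]
side (np.int32(269), np.int32(245)) [269.90909091 245.625     ] [9, 12, 88]
0 1 [ 0.4706 -0.1413  0.1008]
0 2 [ 0.4702 -0.1405  0.1048]
1 2 [ 0.4705 -0.1408  0.1052]
wrist plane [ 0.4692 -0.14    0.106 ]
lid top centre px 351 77
41 [ 0.47024283 -0.13699486  0.08803234] [ 0.1  1.9  0.1  0.4  1.6  0.8  0.5  1.1  0.2 -0.3  0.2  0.7  0.6  0.
 -0.6 -0.8 -1.  -1.3 -1.  -1.8 -2.  -0.3 -0.   2.2  3.1  4.9 -1.2  2.2
  3.7  3.2  4.3  2.4 -4.5 -4.3 -5.1  3.7 -3.6 -3.3 -3.4 -3.1 -2.2]
```

The lid's knob is back at (0.4704,-0.1408,0.105), the starting height, so it is seated and centred. On to the buttons.

Scaled: -0.142 rad / 3.1416 = -0.0452.

>>> {"fn": "shift_gripper", "kwargs": {"ticks": [{"r":[0, 0, -0.0452]}, {"r":[0, 0, -0.0452]}, {"r":[0, 0, -0.0452]}, {"r":[0, 0, -0.0452]}, {"r":[0, 0, -0.0452]}, {"r":[0, 0, -0.0452]}, {"r":[0, 0, -0.0452]}, {"r":[0, 0, -0.0452]}, {"r":[0, 0, -0.0452]}, {"r":[0, 0, -0.0452]}], "finger_gap": 0}}

```text
time_s: 44.85
ee_pos: [0.3396, -0.0524, 0.294]
eef_rot: [-3.141, 0.0, 1.425]
force: [0.4, -0.2, -0.1]
grip_width: 0.0006
grip_force: 0.0
```

>>> {"fn": "shift_gripper", "kwargs": {"ticks": [{"r":[0, 0, -0.0465]}, {"xyz":[0.0525, 0.0438, 0]}, {"xyz":[0.0525, 0.0438, 0]}, {"xyz":[0.0525, 0.0438, 0]}, {"xyz":[0.0525, 0.0438, 0]}, {"xyz":[0.0525, 0.0438, 0]}, {}]}}

```text
time_s: 45.55
ee_pos: [0.5028, 0.1421, 0.2915]
eef_rot: [-3.138, 0.0, 1.568]
force: [-0.8, -0.2, -1.3]
grip_width: 0.0006
grip_force: 0.0
```

```bash
cat > b.py <<'E'
from h import *
W=shot('wrist','wb%d.png'%int(status.get_obs()['time_s']*10));T=shot('top');g=cv2.cvtColor(W['pixels'],cv2.COLOR_BGR2GRAY)
print(status.get_obs()['ee_pos'],status.get_obs()['eef_rot'])
for n,p,R_ in(('med',(.5215,.322,.059),.012),('large',(.522,.2745,.059),.017),('small',(.5225,.23,.059),.008)):
    u,v=np.int32(proj(W,p)); r=int(abs(proj(W,(p[0]+R_,p[1],p[2]))[0]-u)*1.9)
    x0,y0=max(u-r,0),max(v-r,0);h=g[y0:v+r,x0:u+r]
    m=((h>70)&(h<190)).astype(np.uint8); k,l,s,ce=cv2.connectedComponentsWithStats(m,connectivity=4)
    rows=[(s[i][2:].tolist(),np.round(ce[i]+[x0,y0],1)) for i in range(1,k) if s[i][4]>25]
    for a,c in rows: print(n,(u,v),r,a,c,np.round(plane(W,*c,.059),4))
E
python3 b.py
```

```text
[0.5008886  0.13942298 0.29294658] [-3.13922541e+00  7.06787850e-04  1.56644591e+00]
med (np.int32(287), np.int32(37)) 20 [40, 4, 77] [286.1  18. ] [0.52   0.3422 0.059 ]
med (np.int32(287), np.int32(37)) 20 [20, 23, 179] [286.5  33.8] [0.5206 0.326  0.059 ]
large (np.int32(287), np.int32(81)) 27 [4, 54, 111] [263.2  79.2] [0.493  0.2774 0.059 ]
large (np.int32(287), np.int32(81)) 27 [4, 54, 96] [311.4  77.2] [0.5509 0.2793 0.059 ]
large (np.int32(287), np.int32(81)) 27 [27, 30, 152] [287.1  78.9] [0.5218 0.2776 0.059 ]
small (np.int32(287), np.int32(120)) 12 [12, 13, 79] [288.2 119.1] [0.5235 0.2314 0.059 ]
```

Scaled: 0.045 m / 0.8 = 0.0563, 0.025 m / 0.8 = 0.0313.

>>> {"fn": "shift_gripper", "kwargs": {"ticks": [{"xyz":[0.0313, 0.0125, 0.0563]}, {"xyz":[0.0313, 0.0138, 0.0563]}, {}, {}]}}

```text
time_s: 46.05
ee_pos: [0.5205, 0.1862, 0.2091]
eef_rot: [-3.141, 0.0, 1.566]
force: [-0.3, -0.7, 0.4]
grip_width: 0.0002
grip_force: 0.0
```

```bash
python3 b.py; python3 - <<'E'
from h import *
W=shot('wrist');g=cv2.medianBlur(cv2.cvtColor(W['pixels'],cv2.COLOR_BGR2GRAY),3)
c=cv2.HoughCircles(g[0:260,220:400],cv2.HOUGH_GRADIENT,1,25,param1=120,param2=18,minRadius=8,maxRadius=32)
for x,y,r in(c[0] if c is not None else []): print(x+220,y,r,np.round(plane(W,x+220,y,.059),4))
plan((.5235,.2314,.095),np.pi/2)
E
```

```text
[0.52111529 0.1863626  0.21089415] [ 3.13859792e+00 -7.44250709e-04  1.56533077e+00]
med (np.int32(271), np.int32(62)) 25 [25, 27, 219] [269.5  58.5] [0.5197 0.325  0.059 ]
large (np.int32(272), np.int32(115)) 33 [7, 66, 173] [244.1 113.3] [0.4946 0.2766 0.059 ]
large (np.int32(272), np.int32(115)) 33 [4, 66, 107] [302.3 116.1] [0.5513 0.2736 0.059 ]
large (np.int32(272), np.int32(115)) 33 [34, 35, 208] [271.6 111.7] [0.5214 0.2779 0.059 ]
small (np.int32(272), np.int32(161)) 16 [14, 16, 108] [273.8 160.1] [0.5233 0.2314 0.059 ]
small (np.int32(272), np.int32(161)) 16 [28, 11, 104] [269.1 172.6] [0.5185 0.2189 0.059 ]
272.5 112.5 16.6 [0.5234 0.2776 0.059 ]
269.5 64.5 20.2 [0.5208 0.3206 0.059 ]
350.5 18.5 19.6 [0.5948 0.3583 0.059 ]
274.5 156.5 28.0 [0.5252 0.2352 0.059 ]
361.5 234.5 31.4 [0.6184 0.1517 0.059 ]
315.5 232.5 11.0 [0.569  0.1543 0.059 ]
shift tool [0.0448 0.0017 0.116 ]
rotvec tool [ 0.003 -0.001 -0.005]
```

Scaled: 0.045 m / 0.8 = 0.0563, 0.04 m / 0.8 = 0.05.

>>> {"fn": "shift_gripper", "kwargs": {"ticks": [{"xyz":[0.0281, 0.0013, 0]}, {"xyz":[0.0281, 0.0013, 0]}, {"xyz":[0, 0, 0.0563]}, {"xyz":[0, 0, 0.05]}, {"xyz":[0, 0, 0.0375]}, {}, {}], "finger_gap": 0}}

```text
time_s: 46.9
ee_pos: [0.5236, 0.2324, 0.0958]
eef_rot: [3.14, -0.001, 1.566]
force: [1.0, 0.0, 0.1]
grip_width: 0.0005
grip_force: 0.0
```

>>> {"fn": "shift_gripper", "kwargs": {"ticks": [{"xyz":[0, 0, 0.01]}, {"xyz":[0, 0, 0.005]}, {}, {}]}}

```text
time_s: 47.3
ee_pos: [0.5229, 0.2327, 0.0821]
eef_rot: [3.141, -0.0, 1.567]
force: [0.7, 0.1, 0.6]
grip_width: 0.0005
grip_force: 0.0
```

Scaled: 0.003 m / 0.8 = 0.0038.

>>> {"fn": "shift_gripper", "kwargs": {"ticks": [{"xyz":[0, 0, 0.0038]}, {}, {}]}}

```text
time_s: 47.6
ee_pos: [0.5231, 0.2327, 0.079]
eef_rot: [3.141, -0.0, 1.567]
force: [1.0, 1.1, 2.2]
grip_width: 0.0003
grip_force: 1.3
```

Scaled: 0.003 m / 0.8 = 0.0038, 0.0015 m / 0.8 = 0.0019.

>>> {"fn": "shift_gripper", "kwargs": {"ticks": [{"xyz":[0, 0, 0.0038]}, {"xyz":[0, 0, 0.0019]}, {}]}}

```text
time_s: 47.9
ee_pos: [0.5231, 0.2328, 0.0751]
eef_rot: [3.141, -0.0, 1.567]
force: [-2.2, -0.8, 12.2]
grip_width: 0.0003
grip_force: 6.2
```

>>> {"fn": "shift_gripper", "kwargs": {"ticks": [{"xyz":[0, 0, 0.0019]}, {}, {}]}}

```text
time_s: 48.2
ee_pos: [0.5232, 0.2328, 0.0748]
eef_rot: [3.14, -0.001, 1.567]
force: [-8.0, -3.1, 25.7]
grip_width: 0.0006
grip_force: 13.1
```

Scaled: 0.046 m / 0.8 = 0.0575, -0.025 m / 0.8 = -0.0313.

>>> {"fn": "shift_gripper", "kwargs": {"ticks": [{"xyz":[0, 0, -0.0313]}, {"xyz":[0, 0, -0.0125]}, {"xyz":[0.0575, -0.0019, 0]}, {"xyz":[0.0575, -0.0019, 0]}, {}, {}]}}

```text
time_s: 48.8
ee_pos: [0.5196, 0.325, 0.1067]
eef_rot: [-3.14, 0.001, 1.568]
force: [0.1, 0.1, -0.6]
grip_width: 0.0005
grip_force: 0.0
```

>>> {"fn": "shift_gripper", "kwargs": {"ticks": [{"xyz":[0, 0, 0.0188]}, {"xyz":[0, 0, 0.0125]}, {"xyz":[0, 0, 0.0063]}, {"xyz":[0, 0, 0.0019]}, {}, {}]}}

```text
time_s: 49.4
ee_pos: [0.5203, 0.3244, 0.0766]
eef_rot: [3.141, -0.0, 1.567]
force: [-0.3, -3.2, 4.2]
grip_width: 0.0002
grip_force: 2.0
```

>>> {"fn": "shift_gripper", "kwargs": {"ticks": [{"xyz":[0, 0, 0.0021]}, {"xyz":[0, 0, 0.0013]}, {}]}}

```text
time_s: 49.7
ee_pos: [0.5205, 0.3247, 0.0751]
eef_rot: [3.14, -0.0, 1.567]
force: [-5.7, -7.6, 16.6]
grip_width: 0.0005
grip_force: 8.2
```

Medium is bottomed out. Now the large button at (0.522, 0.2775).

Scaled: -0.025 m / 0.8 = -0.0313, -0.0235 m / 0.8 = -0.0294.

>>> {"fn": "shift_gripper", "kwargs": {"ticks": [{"xyz":[0, 0, -0.0313]}, {"xyz":[0, 0, -0.0125]}, {"xyz":[-0.0294, 0.0013, 0]}, {"xyz":[-0.0294, 0.0013, 0]}, {}, {}]}}

```text
time_s: 50.3
ee_pos: [0.5221, 0.2778, 0.1084]
eef_rot: [3.141, -0.0, 1.566]
force: [0.9, -0.0, -1.0]
grip_width: 0.0007
grip_force: 0.0
```

>>> {"fn": "shift_gripper", "kwargs": {"ticks": [{"xyz":[0, 0, 0.0188]}, {"xyz":[0, 0, 0.0125]}, {"xyz":[0, 0, 0.0075]}, {"xyz":[0, 0, 0.0028]}, {"xyz":[0, 0, 0.0013]}, {}, {}]}}

```text
time_s: 51.0
ee_pos: [0.5214, 0.2781, 0.0751]
eef_rot: [-3.141, -0.0, 1.567]
force: [-9.6, -0.6, 15.6]
grip_width: 0.0005
grip_force: 8.0
```

>>> {"fn": "shift_gripper", "kwargs": {"ticks": [{"xyz":[0, 0, -0.0375]}, {"xyz":[0, 0, -0.05]}, {"xyz":[0, 0, -0.0563]}, {"xyz":[0, 0, -0.0563]}, {"xyz":[0, -0.05, 0]}, {"xyz":[0, -0.05, 0]}, {"xyz":[0, -0.05, 0]}, {}, {}]}}

```text
time_s: 51.9
ee_pos: [0.4019, 0.2785, 0.2345]
eef_rot: [3.141, -0.0, 1.568]
force: [-0.2, 1.1, 0.4]
grip_width: 0.0003
grip_force: 0.0bash:  1899 Segmentation fault         python3 - <<'E'
```

```bash
python3 - <<'E'
from h import *
knob((.47,-.141,.106))
T=shot('top')
# compare head/bar region with the view saved after the last stroke (t4.png: crop 170:300,200:360 x3.2)
a=cv2.resize(cv2.imread('pics/t4.png'),(160,130),interpolation=cv2.INTER_AREA).astype(int);b=T['pixels'][170:300,200:360].astype(int)
d=np.abs(a-b).max(2)[20:75,35:70];print('head/lever/bar diff mean,p95',d.mean(),np.percentile(d,95))
# dark lever pixels on the bright head: side of the handle line
g=T['pixels'].max(2)[205:245,228:275];y,x=np.where(g<110);k=[(plane(T,u+228,v+205,.165)) for u,v in zip(x,y)]
k=np.array([q for q in k if np.hypot(q[0]-.4795,q[1]-.0152)<.045 and q[1]>.025]);print(len(k),k.mean(0) if len(k) else '')
E
```

```text
from h import *
knob((.47,-.141,.106))
T=shot('top')
# compare head/bar region with the view saved after the last stroke (t4.png: crop 170:300,200:360 x3.2)
a=cv2.resize(cv2.imread('pics/t4.png'),(160,130),interpolation=cv2.INTER_AREA).astype(int);b=T['pixels'][170:300,200:360].astype(int)
d=np.abs(a-b).max(2)[20:75,35:70];print('head/lever/bar diff mean,p95',d.mean(),np.percentile(d,95))
# dark lever pixels on the bright head: side of the handle line
g=T['pixels'].max(2)[205:245,228:275];y,x=np.where(g<110);k=[(plane(T,u+228,v+205,.165)) for u,v in zip(x,y)]
k=np.array([q for q in k if np.hypot(q[0]-.4795,q[1]-.0152)<.045 and q[1]>.025]);print(len(k),k.mean(0) if len(k) else '')
E
```

```bash
python3 - <<'E'
from h import *
T=shot('top');S=shot('side');q=[]
for c in(T,S):
    u,v=np.int32(proj(c,(.47,-.141,.106)));g=c['pixels'][v-12:v+12,u-12:u+12].max(2);k,l,s,ce=cv2.connectedComponentsWithStats((g<60).astype(np.uint8));i=1+s[1:,4].argmax();q.append(ce[i]+[u-12,v-12])
print('knob',tri(T,q[0],S,q[1]))
a=cv2.resize(cv2.imread('pics/t4.png'),(160,130),interpolation=cv2.INTER_AREA).astype(int);b=T['pixels'][170:300,200:360].astype(int)
d=np.abs(a-b).max(2)[20:75,35:70];print('head/bar diff',d.mean(),np.percentile(d,95))
print(status.get_obs()['joint_vel'].round(3))
E
```

```text
knob [ 0.47047952 -0.14101072  0.10568579]
head/bar diff 6.3693506493506495 15.0
[-0.002  0.001  0.001  0.     0.    -0.001]
```

Lid, head, lever and bar are unchanged, and the robot is clear of everything. Handing in.

```bash
python3 -c "
from station import ctrl, imaging, status, hand_in
print(hand_in())"
```

```text
the job is handed in; nothing more can be done
None
```

I handed the job in: lever on the loosen side, clamp turned about 1.34 rad, both jars found in the pan, lid seated, and small, medium and large buttons pressed in that order. The hand-in returned no verdict, and I viewed 16 pictures, two over the limit of 14.

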